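# Sort the washed porcelain after a filtration

## Task

Clear the washed porcelain: set both filter funnels, rim down and stem up, in the low oblong tray, and put the pestle, head up, in the tall round jar. Draw the pestle straight out along its slope so that its light wooden stand neither tips nor shifts noticeably. Set everything down gently without dropping it, and leave the other glassware and tools where they are.

Things in the scene. Friction and masses are not known exactly. Their poses are not given: they have to be found in the camera images.
- pestle: White porcelain pestle, 170 mm long, about 160 g, standing handle-down in the sloping sleeve of the wooden stand. Origin: centre of the flat lower end of the handle; +z runs along the pestle to the head. Handle: plain cylinder 26 mm across from 0 to 118 mm; it swells to the head, a 36 mm cylinder from 130 to 158 mm, rounded off up to 170 mm. As it stands it leans 38 degrees from vertical, its head towards the robot's side. It sits 98 mm deep in the sleeve.
- pestle_head (a point): Point on the pestle's axis in the middle of the 36 mm head, 144 mm from the handle end: a good place to grip. Axes as the pestle.
- stand: Light free-standing wooden pestle stand, about 200 g: base plate 150 x 90 x 8 mm (x from -100 to +50 mm) carrying one round sleeve (39 mm outside, 31 mm bore) whose axis leans 38 degrees from vertical towards the stand's -x. Origin: on the bench (z = 0 is the plate's underside) under the sleeve's lower end, whose centre is 22 mm up; the sleeve mouth is 102 mm further along the slope. Not fastened: pull along the slope.
- retort: Fixed retort stand behind the pestle stand; nothing on it is to be moved. Origin: on the bench straight under the centre of its empty iron ring; the ring lies level at 280 mm height, 110 mm across (of 8 mm bar), carried by a rod along +x from the upright (12 mm rod, 480 mm high) at x = 190 mm. The ring hangs just over the pestle and is in the way of a gripper coming straight down, so come from the robot's side at about the pestle's own slope.
- funnel_large: White porcelain filter funnel, 240 g, standing rim down, stem up. Origin: centre of the rim on the bench; +z up along the stem. Cup 80 mm across and 48 mm high, shoulder to 61 mm, stem 24 mm across up to 115 mm.
- funnel_large_stem (a point): On the axis of the large funnel's stem, 95 mm above its rim: a good place to grip.
- funnel_small: White porcelain filter funnel, 160 g, like the other but smaller: cup 66 mm across and 40 mm high, shoulder to 53 mm, stem 22 mm across up to 100 mm. Origin: centre of the rim; +z up along the stem.
- funnel_small_stem (a point): On the axis of the small funnel's stem, 80 mm above its rim: a good place to grip.
- tray: Low oblong open tray of grey plastic for the funnels, fixed: 160 mm (x) x 210 mm (y) x 40 mm high, walls and floor 5 mm. Origin: centre of its underside.
- jar: Tall round open jar of grey plastic for the pestle, fixed: 96 mm across the rim, 105 mm high, walls 4 mm, floor 5 mm. Origin: centre of its underside. A pestle stood in it head up leans on the wall.
- mortar: Bystander: porcelain mortar bowl, 100 mm across, 55 mm high. Origin: centre of its underside.
- crucible: Bystander: small lidded porcelain crucible, 48 mm across, 50 mm high. Origin: centre of its underside.
- bottle: Bystander: amber bottle, 72 mm across, 170 mm high. Origin: centre of its underside.
- beaker: Bystander: glass beaker, 72 mm across, 95 mm high. Origin: centre of its underside.
- flask: Bystander: conical glass flask, 84 mm across, 130 mm high. Origin: centre of its underside.
- scoop: Bystander: narrow flat steel weighing spatula lying on the bench, 153 mm long, 6 mm thick. Origin: underside of its middle; it lies along its x.

How it is judged:
By the outcome, as a careful person would: the job done as asked, in the order asked, and still so for the second after the job is handed in, with the robot touching nothing.
It also fails if it takes over 72 s, if anything falls off the work surface, if the arm or the gripper's body presses on something with over 40 N, if the wrist force passes 120 N, or if a joint passes its speed limit or range.

## Robot

A 6-joint arm with a two-finger parallel gripper is mounted at the origin on the work surface. World frame = base frame: x ahead of the robot, y to its left, z up, the work surface at z = 0. Lengths are in m, angles in degrees, forces in N, time in s.
With the tool pointing down it reaches from about 0.35 to 0.875 m from the base axis. Payload 15.5 kg.
Tool frame: the origin (TCP) lies between the finger pads; the fingertips stand 8 mm ahead of it and the grasp point (between the pads) lies 11 mm behind it (env.tip_reach is the distance from the TCP to the fingertips, in m); z points along the fingers, x is the direction in which the jaws open and shut, and the axes are right-handed (so a half turn about z gives the same grasp; the last joint's range is limited). The gripper opens to 85 mm and grips with 20 to 120 N. Pads are 22 mm wide; open, the fingers measure 114 mm over their backs; the gripper's body (76 mm by 85 mm) begins 54 mm behind the grasp point. The pads swing forward as they close: fully open they stand 13 mm farther back than shut.
Start: joints at [60.189, 28.281, 77.091, -0, 74.628, -5.472], TCP at [0.258, 0.569, 0.239] pointing down, gripper open.
Joint ranges: [-166.48, 166.48], [-47.26, 123.95], [12.59, 153.08], [-70.14, 250.14], [6.76, 159.57], [-176.63, 176.63]. Speed limits (degrees/s): [108.29, 108.29, 147.25, 172.46, 172.46, 172.46].

## Interface

Orientations are given as [roll, pitch, yaw] about the fixed x, y, z axes, in that order (R = Rz(yaw) Ry(pitch) Rx(roll)).
In Python, from workcell import env gives the robot as it stands.
- The arm moves only by the tool servo_tool, never from a script. Its argument "deltas" is a list of rows, each an object with "travel": the shift along the tool's x, y, z in cm, a list of three; "delta_rot": the turn, a rotation vector about the tool's x, y, z in units of 8 degrees (1.0 is 8 degrees), a list of three; "jaw": the finger opening in cm, from 0 to 8.54. In form: [{"travel": [dx, dy, dz], "delta_rot": [rx, ry, rz], "jaw": jaw}, ...]. A call has 1 to 5 rows; each row shifts and turns the pose as measured when the row begins, along the tool's axes as they then stand; what a row does not reach is not made up. A row lasts 1/10 s, in which the tool goes at most 50 mm and 8.59 degrees, less where a joint would pass 70% of its speed; a pose out of reach is approached as far as the arm can. A call with a gripper value outside its range is refused whole. The fingers move at their own pace and stop on an object; "grip_force" is the grip in N (left out, the last holds). Time passes only in rows, so rows that do not move let the fingers close. It gives the time, the measured TCP pose, the force and the opening at its end, in the units of the state.
- env.state(): the state, without advancing time (a new reading comes with each control period).
- env.snapshot(name): name is "scene" or "top" or "wrist"; returns a dict with "frame" (400x640x3 uint8, red, green, blue), "K" (3x3 intrinsics, pixels), "world_from_camera" (4x4, takes a point from camera to world coordinates); the wrist camera has in their place "tool_from_camera" (4x4, takes a point from camera to tool coordinates, whose origin is the TCP and whose axes are the tool frame's). Camera axes: x right, y down, z forward; pixel columns grow to the right and rows downward; lengths in m; the calibration is good to about 2 mm. A picture is of the moment at which its call begins: read the wrist's pose just before it. There is no depth.
- env.job_done(): hands the job in, once; it reports no verdict.
The state is a dict: "clock": time; "joint_positions": joint angles; "joint_velocities": joint speeds; "joint_efforts": joint torques, N m; "tcp_pos": TCP position; "eef_rot": TCP orientation; "ft_force": force on the tool from outside, world axes, zero at the start; "moment": the same for the moment, N m; "gripper_width": finger opening in m.
Only numpy, scipy, OpenCV 4.12 (cv2) and the standard library are available. Lean on these libraries where they do the work, as an engineer would, in place of code of your own. Each camera call takes 0.05 s, during which the arm holds its last target. There are 200 camera calls.

## Working session

There is one attempt and no reset: what is moved stays moved. The work goes in short steps, Python scripts to look and compute and a tool call to move; the robot and the scene stay as the last step left them, time stands still between calls to the robot, and variables do not carry over. Pictures are saved under pics/ and viewed, about 8 in all and at most 12, crops included, and the job is handed in when it is done.

Besides the shell and the picture viewer there is one more tool, called after "Request:" in YAML: its name, and indented under it one key for each argument. servo_tool: Moves the arm, as the interface text tells. Its arguments: {"type":"object","properties":{"deltas":{"type":"array","items":{"type":"object","properties":{"travel":{"type":"array","items":{"type":"number"}},"delta_rot":{"type":"array","items":{"type":"number"}},"jaw":{"type":"number"}}}},"grip_force":{"type":"number"}},"required":["deltas"]}

```bash
mkdir -p pics; ls; python3 - <<'E'
from workcell import env
import cv2,numpy as np
for n in("scene","top"):
    s=env.snapshot(n); cv2.imwrite(f"pics/{n}0.png",s["frame"][:,:,::-1]); print(n,s["K"].round(1).tolist(),s["world_from_camera"].round(4).tolist())
    np.savez(f"{n}0.npz",**s)
print(env.state())
E
```

```text
pics
scene [[443.2, 0.0, 320.5], [0.0, 443.2, 205.9], [0.0, 0.0, 1.0]] [[0.7346, 0.5558, -0.3892, 1.036], [0.6785, -0.6033, 0.4192, -0.4896], [-0.0019, -0.572, -0.8202, 1.0633], [0.0, 0.0, 0.0, 1.0]]
top [[431.3, 0.0, 319.2], [0.0, 431.3, 206.0], [0.0, 0.0, 1.0]] [[0.0423, -0.9784, 0.2026, 0.3911], [-0.9991, -0.0413, 0.0092, 0.0072], [-0.0007, -0.2028, -0.9792, 1.1237], [0.0, 0.0, 0.0, 1.0]]
{'clock': 0.1, 'joint_positions': array([ 6.01892200e+01,  2.83107227e+01,  7.71229396e+01, -1.81098561e-03,
        7.46274145e+01, -5.47267490e+00]), 'joint_velocities': array([-0.05940135, -0.02452604, -0.07435413,  0.05002696,  0.06894715,
       -0.08878051]), 'joint_efforts': array([ 2.15763524e-03, -8.83576369e+01, -3.84567225e+01,  9.66368907e-05,
        4.87694182e-03, -4.01917271e-05]), 'tcp_pos': array([0.25743903, 0.56918419, 0.23877019]), 'eef_rot': array([-1.79995913e+02,  6.09648619e-02,  6.56623781e+01]), 'ft_force': array([-0.00653558,  0.04706436,  0.02393461]), 'moment': array([ 0.01403087, -0.0161845 ,  0.00823449]), 'gripper_width': 0.08537238369472235}
```

View pics/scene0.png

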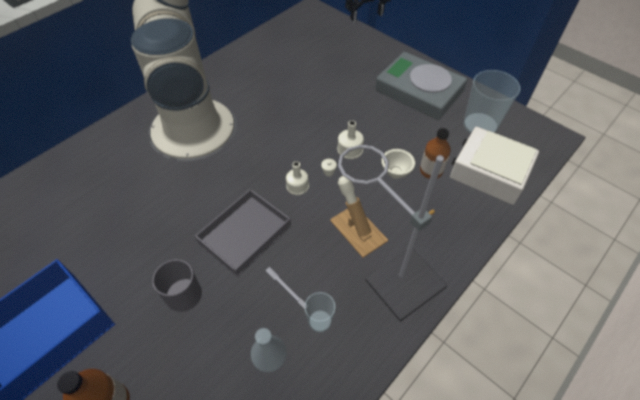

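View pics/top0.png

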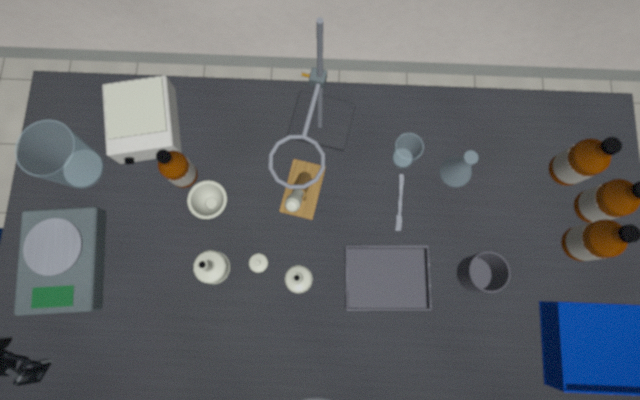

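Scene view: large funnel at (351,140), small at (297,180), pestle head (345,185), tray (243,230), jar (176,285). In the top view: large (211,266), small (298,279), pestle head (292,205), stand plate (303,190), tray (387,277), jar (485,272), spatula (400,200), ring (297,162).

```bash
cat > h.py <<'E'
import numpy as np,cv2
from scipy.spatial.transform import Rotation as Ro
def ray(s,uv):
    T=s["world_from_camera"]; d=T[:3,:3]@np.linalg.inv(s["K"])@[uv[0],uv[1],1.]
    return T[:3,3],d/np.linalg.norm(d)
def plane(s,uv,z):
    o,d=ray(s,uv); return o+d*(z-o[2])/d[2]
def tri(r1,r2):
    A=np.zeros((3,3));b=np.zeros(3)
    for o,d in(r1,r2):
        P=np.eye(3)-np.outer(d,d);A+=P;b+=P@o
    p=np.linalg.solve(A,b); return p,[np.linalg.norm((np.eye(3)-np.outer(d,d))@(p-o)) for o,d in(r1,r2)]
def proj(s,p):
    T=np.linalg.inv(s["world_from_camera"]); q=s["K"]@(T[:3,:3]@p+T[:3,3]); return q[:2]/q[2]
E
python3 - <<'E'
from h import *
S=dict(np.load("scene0.npz"));T=dict(np.load("top0.npz"))
def blobs(s,m,x0,y0,x1,y1,mn=15):
    k=np.zeros_like(m);k[y0:y1,x0:x1]=m[y0:y1,x0:x1]
    n,l,st,c=cv2.connectedComponentsWithStats(k)
    for i in range(1,n):
        if st[i,4]>=mn: print("  ",st[i].tolist(),c[i].round(1), [np.round(v,1) for v in cv2.minAreaRect(np.argwhere(l==i)[:,::-1].astype(np.float32))[:3]])
for s,n,b in((S,"scene",(265,115,420,260)),(T,"top",(180,140,340,300))):
    f=cv2.cvtColor(s["frame"],cv2.COLOR_RGB2HSV).astype(int)
    w=((f[...,2]>150)&(f[...,1]<60)).astype(np.uint8); o=((f[...,0]<22)&(f[...,1]>90)&(f[...,2]>60)).astype(np.uint8)
    print(n,"white");blobs(s,w,*b);print("wood");blobs(s,o,*b)
for nm,a,b in(("Ltop",(352,123),(204,265)),("Stop",(296,164),(297,279)),("head",(345,185),(292,205))):
    print(nm,tri(ray(S,a),ray(T,b)))
g=cv2.cvtColor(T["frame"],cv2.COLOR_RGB2BGR)
a=cv2.resize(g[140:330,180:400],None,fx=3.6,fy=3.6,interpolation=cv2.INTER_CUBIC); 
b=cv2.resize(cv2.cvtColor(S["frame"],cv2.COLOR_RGB2BGR)[105:300,150:425],None,fx=2.9,fy=2.9,interpolation=cv2.INTER_CUBIC)
cv2.imwrite("pics/tc.png",a[:600]);cv2.imwrite("pics/sc.png",b)
for uv in((346,246),(430,246),(431,310),(346,310)): print("tray",plane(T,uv,.04).round(3))
print("jar",plane(T,(490,272),.105).round(3),plane(S,(175,277),.105).round(3))
E
```

```text
scene white
   [338, 130, 25, 19, 319] [349.7 139.3] [array([350., 139.]), array([18., 24.]), np.float64(90.0)]
   [381, 149, 34, 26, 554] [399.2 162.2] [array([397.5, 161.5]), array([25., 33.]), np.float64(90.0)]
   [321, 159, 15, 12, 144] [328.3 164.3] [array([328. , 164.5]), array([11., 14.]), np.float64(90.0)]
   [338, 163, 11, 25, 110] [342.7 178.3] [array([343.3, 175.1]), array([10. , 23.7]), np.float64(3.2)]
   [286, 170, 21, 17, 237] [295.8 178.3] [array([296., 178.]), array([16., 20.]), np.float64(90.0)]
   [378, 178, 35, 36, 104] [395.2 195.2] [array([395.3, 195.3]), array([48.8,  1.4]), np.float64(45.0)]
wood
   [331, 199, 57, 58, 1513] [358.5 229.3] [array([357.9, 228.7]), array([52.8, 34.8]), np.float64(54.3)]
top white
   [270, 140, 54, 49, 294] [297.4 167.3] [array([296.5, 164. ]), array([48., 53.]), np.float64(90.0)]
   [187, 181, 40, 38, 1042] [206.8 198. ] [array([206.5, 199.5]), array([37., 39.]), np.float64(90.0)]
   [285, 198, 16, 14, 167] [292.3 204.5] [array([292.2, 204.3]), array([13.4, 14.1]), np.float64(45.0)]
   [194, 251, 32, 33, 751] [210.  267.5] [array(
[... 503 characters left out ...]
4] [array([192.3, 181.1]), array([ 3.5, 15.6]), np.float64(39.8)]
   [280, 174, 44, 46, 669] [304.8 200.7] [array([301.1, 192.6]), array([34. , 46.8]), np.float64(14.0)]
Ltop (array([0.44970837, 0.27929953, 0.11589142]), [np.float64(0.0017657778650921824), np.float64(0.001765777865092155)])
Stop (array([0.42715508, 0.06249254, 0.0973469 ]), [np.float64(0.0013070274031227764), np.float64(0.0013070274031228178)])
head (array([0.59598283, 0.08032174, 0.13148427]), [np.float64(0.0001566109903625605), np.float64(0.00015661099036236192)])
tray [ 0.515 -0.054  0.04 ]
tray [ 0.524 -0.266  0.04 ]
tray [ 0.368 -0.267  0.04 ]
tray [ 0.359 -0.059  0.04 ]
jar [ 0.461 -0.389  0.105] [ 0.467 -0.385  0.105]
```

View pics/tc.png

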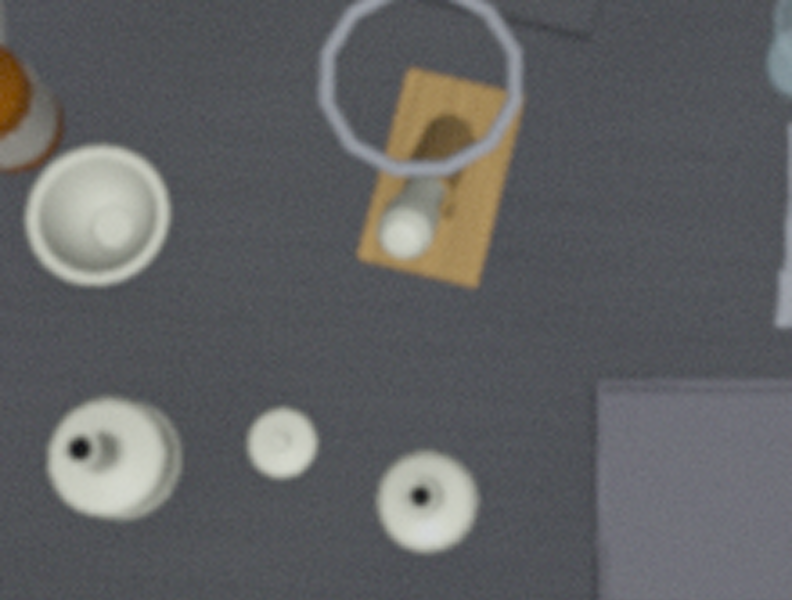

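View pics/sc.png

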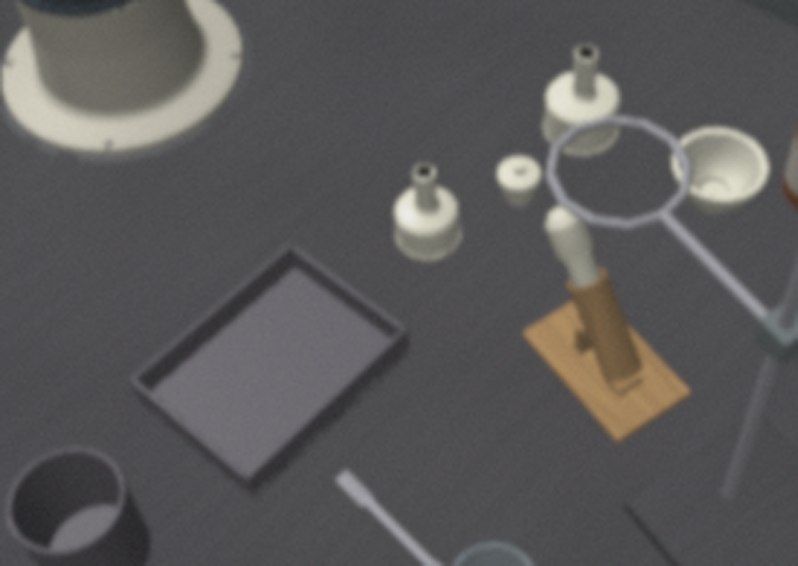

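Crops: plate corners in tc (410,69),(522,98),(478,287),(358,257); pestle head (405,230); stem tops at (80,450) and (420,495). In sc the plate's corners are (522,332),(617,440),(690,392) and the ring's centre is about (618,172).

```bash
cat >> h.py <<'E'
def down(yaw): return Ro.from_euler("xyz",[180,0,yaw],degrees=True)
def go(st,p,R,n=None,step=.045,jaw=None):
    """rows from the measured pose to TCP p, orientation R, straight line; prints first row's numbers & count"""
    R0=Ro.from_euler("xyz",st["eef_rot"],degrees=True); d=np.array(p)-st["tcp_pos"]; rv=(R0.inv()*R).as_rotvec(degrees=True)
    n=n or int(np.ceil(max(np.linalg.norm(d)/step,np.linalg.norm(rv)/7.8,1)))
    print("n",n,"total world",(d*100).round(2),"rv/8",(rv/8).round(2))
    for i in range(n):
        Ri=R0*Ro.from_rotvec(rv*i/n,degrees=True)
        print("  ",(Ri.inv().apply(d/n)*100).round(2).tolist(),(rv/8/n).round(3).tolist())
        if np.linalg.norm(rv)<.5: break
E
python3 - <<'E'
from h import *
from workcell import env
S=dict(np.load("scene0.npz"));T=dict(np.load("top0.npz"))
tc=[np.array(c)/3.6+[180,140] for c in((410,69),(522,98),(478,287),(358,257))]
P=np.array([plane(T,c,.008) for c in tc]);print("plate",P.round(3).tolist())
ps=[plane(S,np.array(c)/2.9+[150,105],.008) for c in((522,332),(617,440),(690,392))];print("scene plate",np.round(ps,3).tolist())
c=P.mean(0); ax=(P[0]+P[1]-P[2]-P[3]);yaw=np.degrees(np.arctan2(ax[1],ax[0]));print("c",c,"yaw",yaw, np.linalg.norm(P[0]-P[3]),np.linalg.norm(P[0]-P[1]))
u=np.array([np.cos(np.radians(yaw)),np.sin(np.radians(yaw)),0]);O=c+.025*u;O[2]=0
a=-u*np.sin(np.radians(38))+[0,0,np.cos(np.radians(38))]
L=O+[0,0,.022]; print("origin",O,"head144",L+a*.148,"axis",a)
for d in(.148,.162,.174): print(d,proj(S,L+a*d),proj(T,L+a*d))
print("ring",tri(ray(S,np.array((618,172))/2.9+[150,105]),ray(T,np.array((421,73))/3.6+[180,140])),plane(T,np.array((421,73))/3.6+[180,140],.28))
print("crucible",plane(T,(258,263),.045)); 
print("Lbase",plane(T,(210.5,267.5),.048)-0,"Sbase",plane(T,(298.2,279.2),.04))
go(env.state(),[.45,.279,.24],down(65.66))
E
```

```text
plate [[0.748, 0.091, 0.008], [0.729, 0.007, 0.008], [0.584, 0.033, 0.008], [0.603, 0.122, 0.008]]
scene plate [[0.587, 0.033, 0.008], [0.732, 0.004, 0.008], [0.75, 0.091, 0.008]]
c [0.66619982 0.063133   0.008     ] yaw -11.05589107153356 0.14829467662604268 0.08703185958417574
origin [0.69073584 0.05833884 0.        ] head144 [0.60130903 0.0758122  0.13862559] axis [-0.60423516  0.11806322  0.78801075]
0.148 [345.58452343 185.41732797] [293.9117785  202.26882512]
0.162 [343.74004076 180.73819584] [292.72075906 204.8088755 ]
0.174 [342.14618589 176.69486289] [291.67581383 207.03739792]
ring (array([0.65813447, 0.06366543, 0.28057095]), [np.float64(0.0010551859324695464), np.float64(0.0010551859324697537)]) [0.65903476 0.06452244 0.28      ]
crucible [0.46324913 0.16319118 0.045     ]
Lbase [0.44703762 0.27942118 0.048     ] Sbase [0.42795562 0.06149673 0.04      ]
n 8 total world [ 19.26 -29.02   0.12] rv/8 [-0.    0.01  0.  ]
   [-2.31, 3.69, -0.01] [-0.0, 0.001, 0.0]
```

Request:
servo_tool:
  deltas:
    - {"travel": [-2.3,3.7,0],"delta_rot": [0,0,0],"jaw": 6}
    - {"travel": [-2.3,3.7,0],"delta_rot": [0,0,0],"jaw": 6}
    - {"travel": [-2.3,3.7,0],"delta_rot": [0,0,0],"jaw": 6}
    - {"travel": [-2.3,3.7,0],"delta_rot": [0,0,0],"jaw": 6}
    - {"travel": [-2.3,3.7,0],"delta_rot": [0,0,0],"jaw": 6}
  grip_force: 40

```text
clock: 0.6
tcp_pos: [0.3789, 0.386, 0.2368]
eef_rot: [-179.9, 0.1, 66.1]
ft_force: [1.0, 0.4, -0.3]
gripper_width: 0.06
```

Request:
servo_tool:
  deltas:
    - {"travel": [-2.3,3.7,0],"delta_rot": [0,0,0],"jaw": 6}
    - {"travel": [-2.3,3.7,0],"delta_rot": [0,0,0],"jaw": 6}
    - {"travel": [-2.3,3.7,0],"delta_rot": [0,0,0],"jaw": 6}
    - {"travel": [0,0,0],"delta_rot": [0,0,0],"jaw": 6}

```text
clock: 1.0
tcp_pos: [0.4566, 0.2692, 0.2362]
eef_rot: [-179.9, 0.2, 65.9]
ft_force: [0.4, -0.3, -0.5]
gripper_width: 0.0601
```

```bash
python3 - <<'E'
from h import *
from workcell import env
st=env.state(); s=env.snapshot("wrist"); cv2.imwrite("pics/w1.png",s["frame"][:,:,::-1])
np.savez("w1.npz",pos=st["tcp_pos"],rot=st["eef_rot"],**s)
print(st["tcp_pos"],st["eef_rot"],st["clock"],st["gripper_width"],s["K"].tolist(),s["tool_from_camera"].round(3).tolist())
W=np.eye(4);W[:3,:3]=Ro.from_euler("xyz",st["eef_rot"],degrees=True).as_matrix();W[:3,3]=st["tcp_pos"]
s["world_from_camera"]=W@s["tool_from_camera"]
print("pred stem top",proj(s,[.45,.279,.115]))
E
```

```text
[0.45661965 0.26916979 0.23623531] [-179.92427048    0.216345     65.89987626] 1.0 0.06010524109703054 [[341.17525214945965, 0.0, 319.53638318296487], [0.0, 341.17525214945965, 201.86130283770083], [0.0, 0.0, 1.0]] [[1.0, -0.001, 0.0, -0.001], [0.0, 0.962, 0.272, -0.07], [-0.001, -0.272, 0.962, -0.134], [0.0, 0.0, 0.0, 1.0]]
pred stem top [329.02657016 186.51224454]
```

View pics/w1.png

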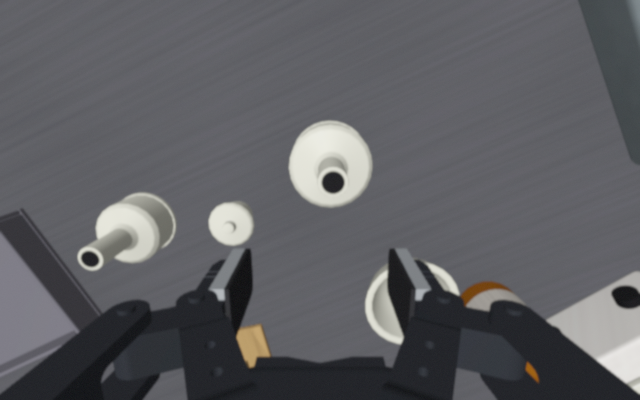

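Wrist view: large stem mouth at (333,182), small at (90,259), between the open pads' line; both clear of the fingers.

```bash
cat >> h.py <<'E'
def wcam(st,s):
    W=np.eye(4);W[:3,:3]=Ro.from_euler("xyz",st["eef_rot"],degrees=True).as_matrix();W[:3,3]=st["tcp_pos"]
    s=dict(s);s["world_from_camera"]=W@s["tool_from_camera"]; return s
E
python3 - <<'E'
from h import *
from workcell import env
d=dict(np.load("w1.npz"));st=env.state()
s=wcam(dict(tcp_pos=d["pos"],eef_rot=d["rot"]),d)
print(plane(s,(333,182),.115),plane(s,(90,259),.100))
p=(plane(s,(333,182),.115)+[.45,.279,0])/2
go(st,[p[0],p[1],.18],down(65.66),1); go(st,[p[0],p[1],.084],down(65.66),1)
E
```

```text
[0.44799539 0.28320147 0.115     ] [0.427858   0.06287076 0.1       ]
n 1 total world [-0.64  1.04 -5.61] rv/8 [-0.02  0.03  0.03]
   [0.71, -1.0, 5.61] [-0.016, 0.026, 0.032]
n 1 total world [ -0.64   1.04 -15.21] rv/8 [-0.02  0.03  0.03]
   [0.75, -0.98, 15.21] [-0.016, 0.026, 0.032]
```

Request:
servo_tool:
  deltas:
    - {"travel": [0.8,-1.1,3],"delta_rot": [0,0,0],"jaw": 6}
    - {"travel": [0,0,3],"delta_rot": [0,0,0],"jaw": 6}
    - {"travel": [0,0,3],"delta_rot": [0,0,0],"jaw": 6}
    - {"travel": [0,0,3],"delta_rot": [0,0,0],"jaw": 6}
    - {"travel": [0,0,2.5],"delta_rot": [0,0,0],"jaw": 6}

```text
clock: 1.55
tcp_pos: [0.4482, 0.2867, 0.0896]
eef_rot: [179.9, -0.2, 66.0]
ft_force: [0.8, 0.8, 0.1]
gripper_width: 0.0599
```

Request:
servo_tool:
  deltas:
    - {"travel": [0,0,0.5],"delta_rot": [0,0,0],"jaw": 6}

```text
clock: 1.65
tcp_pos: [0.4463, 0.2868, 0.0822]
eef_rot: [-179.9, 0.0, 66.0]
ft_force: [-0.1, -0.6, 0.1]
gripper_width: 0.0604
```

Request:
servo_tool:
  deltas:
    - {"travel": [-0.4,0.5,-0.2],"delta_rot": [0,0,0],"jaw": 6}
    - {"travel": [0,0,0],"delta_rot": [0,0,0],"jaw": 2.8}
    - {"travel": [0,0,0],"delta_rot": [0,0,0],"jaw": 2.0}
    - {"travel": [0,0,0],"delta_rot": [0,0,0],"jaw": 1.5}
    - {"travel": [0,0,0],"delta_rot": [0,0,0],"jaw": 1.5}

```text
clock: 2.15
tcp_pos: [0.4501, 0.2824, 0.0876]
eef_rot: [180.0, -0.1, 66.1]
ft_force: [0.1, 0.5, -2.7]
gripper_width: 0.0226
```

Request:
servo_tool:
  deltas:
    - {"travel": [0,0,0],"delta_rot": [0,0,0],"jaw": 1.5}
    - {"travel": [0,0,0],"delta_rot": [0,0,0],"jaw": 1.5}

```text
clock: 2.35
tcp_pos: [0.4503, 0.2825, 0.0882]
eef_rot: [179.9, -0.2, 66.1]
ft_force: [-0.6, -0.3, -2.2]
gripper_width: 0.0221
```

Request:
servo_tool:
  deltas:
    - {"travel": [0,0,-2],"delta_rot": [0,0,0],"jaw": 1.5}
    - {"travel": [0,0,-4],"delta_rot": [0,0,0],"jaw": 1.5}
    - {"travel": [0,0,-4],"delta_rot": [0,0,0],"jaw": 1.5}
    - {"travel": [0,0,-4],"delta_rot": [0,0,0],"jaw": 1.5}
    - {"travel": [0,0,-3],"delta_rot": [0,0,0],"jaw": 1.5}

```text
clock: 2.85
tcp_pos: [0.4473, 0.2809, 0.26]
eef_rot: [-179.7, 0.3, 66.1]
ft_force: [-0.1, -0.3, -2.2]
gripper_width: 0.0225
```

```bash
python3 - <<'E'
from h import *
from workcell import env
st=env.state();print(st["tcp_pos"],st["ft_force"],st["gripper_width"],st["joint_positions"])
go(st,[.4435,-.211,.25],down(66),step=.042)
E
```

```text
[0.44731303 0.28085845 0.25999264] [-0.09023807 -0.25531626 -2.24477567] 0.02246865197060116 [ 2.56139283e+01  1.94550008e+01  8.87410732e+01  5.18676845e-02
  7.22177619e+01 -4.04875432e+01]
n 12 total world [ -0.38 -49.19  -1.  ] rv/8 [-0.04  0.04  0.01]
   [-3.76, 1.63, 0.09] [-0.003, 0.003, 0.001]
```

Request:
servo_tool:
  deltas:
    - {"travel": [-1.8,0.8,0],"delta_rot": [0,0,0],"jaw": 1.5}
    - {"travel": [-3.6,1.6,0],"delta_rot": [0,0,0],"jaw": 1.5}
    - {"travel": [-3.8,1.65,0],"delta_rot": [0,0,0],"jaw": 1.5}
    - {"travel": [-3.8,1.65,0],"delta_rot": [0,0,0],"jaw": 1.5}
    - {"travel": [-3.8,1.65,0],"delta_rot": [0,0,0],"jaw": 1.5}

```text
clock: 3.35
tcp_pos: [0.4481, 0.0969, 0.2653]
eef_rot: [179.9, -0.2, 66.5]
ft_force: [1.3, -0.5, -2.5]
gripper_width: 0.0226
```

Request:
servo_tool:
  deltas:
    - {"travel": [-3.8,1.65,0],"delta_rot": [0,0,0],"jaw": 1.5}
    - {"travel": [-3.8,1.65,0],"delta_rot": [0,0,0],"jaw": 1.5}
    - {"travel": [-3.8,1.65,0],"delta_rot": [0,0,0],"jaw": 1.5}
    - {"travel": [-3.8,1.65,0],"delta_rot": [0,0,0],"jaw": 1.5}
    - {"travel": [-3.8,1.65,0],"delta_rot": [0,0,0],"jaw": 1.5}

```text
clock: 3.85
tcp_pos: [0.4456, -0.1183, 0.2652]
eef_rot: [179.9, -0.2, 66.5]
ft_force: [1.2, -0.6, -2.3]
gripper_width: 0.0224
```

```bash
python3 - <<'E'
from h import *
from workcell import env
st=env.state();print(st["clock"],st["tcp_pos"],st["eef_rot"],st["ft_force"],st["gripper_width"])
go(st,[.4435,-.211,.20],down(66),step=.042)
E
```

```text
3.85 [ 0.44555516 -0.11831451  0.26522814] [179.87058031  -0.21114222  66.53075269] [ 1.24816625 -0.58251826 -2.32947806] 0.022424187051233606
n 3 total world [-0.21 -9.27 -6.52] rv/8 [ 0.02 -0.03  0.07]
   [-2.87, 1.16, 2.17] [0.005, -0.009, 0.022]
   [-2.86, 1.17, 2.17] [0.005, -0.009, 0.022]
   [-2.86, 1.18, 2.17] [0.005, -0.009, 0.022]
```

Request:
servo_tool:
  deltas:
    - {"travel": [-2.9,1.2,2.2],"delta_rot": [0,0,0],"jaw": 1.5}
    - {"travel": [-2.9,1.2,2.2],"delta_rot": [0,0,0],"jaw": 1.5}
    - {"travel": [-2.5,1.0,2.2],"delta_rot": [0,0,0],"jaw": 1.5}
    - {"travel": [0,0,0],"delta_rot": [0,0,0],"jaw": 1.5}

```text
clock: 4.25
tcp_pos: [0.4435, -0.2168, 0.1977]
eef_rot: [179.6, -0.2, 66.2]
ft_force: [-1.2, -0.3, -1.7]
gripper_width: 0.0225
```

```bash
python3 - <<'E'
from h import *
from workcell import env
st=env.state();print(st["clock"],st["tcp_pos"],st["eef_rot"],st["ft_force"],st["gripper_width"])
go(st,[.4435,-.211,.12],down(66),n=3)
for n in("wrist","scene"):
    s=env.snapshot(n); cv2.imwrite(f"pics/{n}2.png",s["frame"][:,:,::-1]) 
E
```

```text
4.25 [ 0.4435119  -0.21680227  0.19768205] [ 1.79636726e+02 -1.60525682e-01  6.62485474e+01] [-1.22229254 -0.31172782 -1.71082985] 0.022469194703110824
n 3 total world [-0.    0.58 -7.77] rv/8 [ 0.05 -0.02  0.03]
   [0.17, -0.09, 2.59] [0.015, -0.007, 0.01]
```

View pics/wrist2.png

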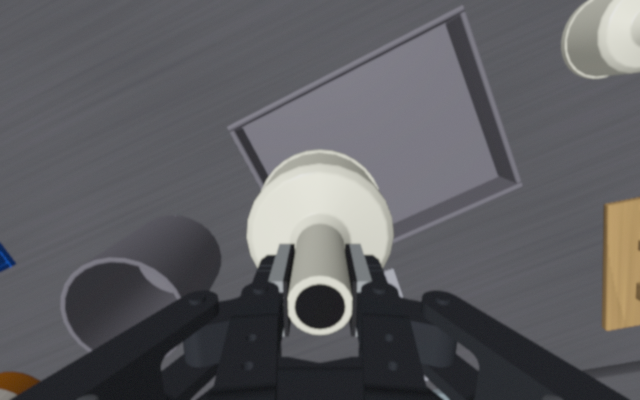

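Wrist view: funnel upright in the pads; tray rim corners at (231,128), (463,10), (520,185).

```bash
python3 - <<'E'
from h import *
from workcell import env
st=env.state(); s=wcam(st,env.snapshot("wrist"))
P=[plane(s,c,.04) for c in((231,128),(463,10),(520,185))];print(np.round(P,3).tolist(),"centre",(P[0]+P[2])/2)
E
```

```text
[[0.368, -0.263, 0.04], [0.361, -0.058, 0.04], [0.515, -0.052, 0.04]] centre [ 0.44141697 -0.15742467  0.04      ]
```

Request:
servo_tool:
  deltas:
    - {"travel": [0.2,-0.1,2.5],"delta_rot": [0,0,0],"jaw": 1.5}
    - {"travel": [0.2,-0.1,2.5],"delta_rot": [0,0,0],"jaw": 1.5}
    - {"travel": [0.1,-0.1,2],"delta_rot": [0,0,0],"jaw": 1.5}
    - {"travel": [0,0,0],"delta_rot": [0,0,0],"jaw": 1.5}

```text
clock: 4.8
tcp_pos: [0.4471, -0.2056, 0.1324]
eef_rot: [179.1, -0.1, 66.6]
ft_force: [-0.2, -0.7, -1.6]
gripper_width: 0.0222
```

Request:
servo_tool:
  deltas:
    - {"travel": [0,0,1.5],"delta_rot": [0,0,0],"jaw": 1.5}
    - {"travel": [0,0,1.3],"delta_rot": [0,0,0],"jaw": 1.5}
    - {"travel": [0,0,0],"delta_rot": [0,0,0],"jaw": 1.5}

```text
clock: 5.1
tcp_pos: [0.4498, -0.2044, 0.1077]
eef_rot: [178.8, -0.1, 66.8]
ft_force: [-0.3, -0.2, -2.4]
gripper_width: 0.0229
```

```bash
python3 - <<'E'
from h import *
from workcell import env
st=env.state();print(st["clock"],st["tcp_pos"],st["eef_rot"],st["ft_force"],st["gripper_width"])
go(st,[.444,-.207,.095],down(66),n=1)
E
```

```text
5.1 [ 0.44982827 -0.20442388  0.10773167] [ 1.78817213e+02 -1.26689543e-01  6.68062079e+01] [-0.25814105 -0.17545073 -2.3925553 ] 0.022852266064435592
n 1 total world [-0.58 -0.26 -1.27] rv/8 [ 0.15 -0.02  0.1 ]
   [-0.47, -0.46, 1.26] [0.148, -0.017, 0.101]
```

Request:
servo_tool:
  deltas:
    - {"travel": [-0.5,-0.5,0.6],"delta_rot": [0.15,0,0.1],"jaw": 1.5}
    - {"travel": [0,0,0.4],"delta_rot": [0,0,0],"jaw": 1.5}
    - {"travel": [0,0,0],"delta_rot": [0,0,0],"jaw": 1.5}

```text
clock: 5.4
tcp_pos: [0.4444, -0.2074, 0.1001]
eef_rot: [179.9, -0.1, 66.0]
ft_force: [-0.1, 0.1, -3.0]
gripper_width: 0.0225
```

Request:
servo_tool:
  deltas:
    - {"travel": [0,0,0.2],"delta_rot": [0,0,0],"jaw": 1.5}
    - {"travel": [0,0,0],"delta_rot": [0,0,0],"jaw": 1.5}

```text
clock: 5.6
tcp_pos: [0.4447, -0.2076, 0.0986]
eef_rot: [179.8, -0.1, 66.0]
ft_force: [-0.3, 0.2, -2.7]
gripper_width: 0.0226
```

Request:
servo_tool:
  deltas:
    - {"travel": [0,0,0.3],"delta_rot": [0,0,0],"jaw": 1.5}
    - {"travel": [0,0,0],"delta_rot": [0,0,0],"jaw": 1.5}

```text
clock: 5.8
tcp_pos: [0.4448, -0.2077, 0.0957]
eef_rot: [179.8, -0.1, 66.0]
ft_force: [-0.3, -0.6, -1.8]
gripper_width: 0.0222
```

Request:
servo_tool:
  deltas:
    - {"travel": [0,0,0.2],"delta_rot": [0,0,0],"jaw": 1.5}
    - {"travel": [0,0,0],"delta_rot": [0,0,0],"jaw": 1.5}

```text
clock: 6.0
tcp_pos: [0.4448, -0.2077, 0.0934]
eef_rot: [179.8, -0.1, 66.0]
ft_force: [-0.0, 0.9, -2.8]
gripper_width: 0.0223
```

Request:
servo_tool:
  deltas:
    - {"travel": [0,0,0.15],"delta_rot": [0,0,0],"jaw": 1.5}
    - {"travel": [0,0,0],"delta_rot": [0,0,0],"jaw": 1.5}

```text
clock: 6.2
tcp_pos: [0.4448, -0.2077, 0.0918]
eef_rot: [179.8, -0.1, 66.0]
ft_force: [-0.4, 0.2, -1.5]
gripper_width: 0.0222
```

Request:
servo_tool:
  deltas:
    - {"travel": [0,0,0.1],"delta_rot": [0,0,0],"jaw": 1.5}
    - {"travel": [0,0,0],"delta_rot": [0,0,0],"jaw": 1.5}

```text
clock: 6.4
tcp_pos: [0.4454, -0.2077, 0.0916]
eef_rot: [179.7, -0.1, 66.0]
ft_force: [-0.7, 1.2, -1.4]
gripper_width: 0.0225
```

Request:
servo_tool:
  deltas:
    - {"travel": [0,0,0.15],"delta_rot": [0,0,0],"jaw": 1.5}
    - {"travel": [0,0,0],"delta_rot": [0,0,0],"jaw": 1.5}

```text
clock: 6.6
tcp_pos: [0.4461, -0.2076, 0.0915]
eef_rot: [179.6, -0.1, 66.0]
ft_force: [-0.1, 0.8, -1.8]
gripper_width: 0.0223
```

Request:
servo_tool:
  deltas:
    - {"travel": [0,0,0],"delta_rot": [0,0,0],"jaw": 2.5}
    - {"travel": [0,0,0],"delta_rot": [0,0,0],"jaw": 3.0}
    - {"travel": [0,0,0],"delta_rot": [0,0,0],"jaw": 4.5}
    - {"travel": [0,0,0],"delta_rot": [0,0,0],"jaw": 5.5}
    - {"travel": [0,0,-1],"delta_rot": [0,0,0],"jaw": 5.5}

```text
clock: 7.1
tcp_pos: [0.4458, -0.2075, 0.101]
eef_rot: [179.7, -0.1, 66.0]
ft_force: [-0.4, 0.7, -0.1]
gripper_width: 0.0555
```

Request:
servo_tool:
  deltas:
    - {"travel": [0,0,-4],"delta_rot": [0,0,0],"jaw": 5.5}
    - {"travel": [0,0,-4],"delta_rot": [0,0,0],"jaw": 5.5}
    - {"travel": [0,0,-4],"delta_rot": [0,0,0],"jaw": 5.5}

```text
clock: 7.4
tcp_pos: [0.4429, -0.2063, 0.2228]
eef_rot: [-179.8, -0.2, 66.0]
ft_force: [1.4, -0.0, 0.4]
gripper_width: 0.0553
```

```bash
python3 - <<'E'
from h import *
from workcell import env
st=env.state();print(st["clock"],st["tcp_pos"],st["eef_rot"],st["ft_force"],st["gripper_width"])
go(st,[.428,.062,.20],down(66),step=.042)
s=env.snapshot("wrist"); cv2.imwrite("pics/w3.png",s["frame"][:,:,::-1])
E
```

```text
7.4 [ 0.44289712 -0.20629415  0.22280937] [-179.8342874    -0.19646167   65.9648928 ] [ 1.41620753 -0.00260382  0.38289928] 0.05529034559906664
n 7 total world [-1.49 26.83 -2.28] rv/8 [-0.02 -0.02 -0.  ]
   [3.41, -1.75, 0.34] [-0.003, -0.004, -0.001]
```

View pics/w3.png

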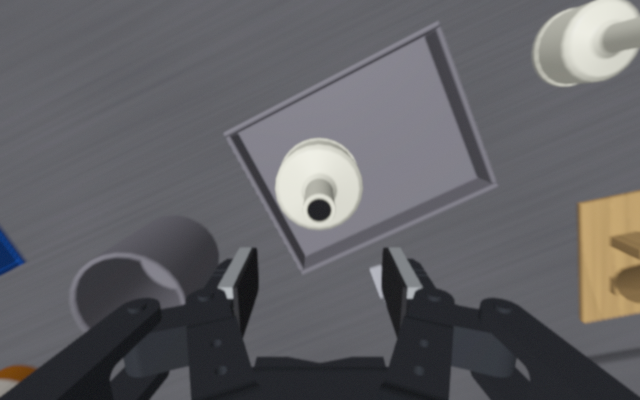

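Large funnel stands upright inside the tray (cup around (318,185)), released. On to the small one.

Request:
servo_tool:
  deltas:
    - {"travel": [3.4,-1.75,0],"delta_rot": [0,0,0],"jaw": 5.5}
    - {"travel": [3.4,-1.75,0],"delta_rot": [0,0,0],"jaw": 5.5}
    - {"travel": [3.4,-1.75,0],"delta_rot": [0,0,0],"jaw": 5.5}
    - {"travel": [3.4,-1.75,0],"delta_rot": [0,0,0],"jaw": 5.5}
    - {"travel": [3.4,-1.75,0],"delta_rot": [0,0,0],"jaw": 5.5}

```text
clock: 7.95
tcp_pos: [0.4364, -0.0157, 0.2351]
eef_rot: [179.0, -0.1, 65.6]
ft_force: [0.4, -0.0, -0.3]
gripper_width: 0.055
```

Request:
servo_tool:
  deltas:
    - {"travel": [3.4,-1.75,0.5],"delta_rot": [0,0,0],"jaw": 5.5}
    - {"travel": [3,-1.4,0.5],"delta_rot": [0,0,0],"jaw": 5.5}
    - {"travel": [0,0,0],"delta_rot": [0,0,0],"jaw": 5.5}

```text
clock: 8.25
tcp_pos: [0.4331, 0.0617, 0.2266]
eef_rot: [178.9, -0.2, 65.7]
ft_force: [1.3, -0.7, 0.8]
gripper_width: 0.0546
```

```bash
python3 - <<'E'
from h import *
from workcell import env
st=env.state();print(st["clock"],st["tcp_pos"],st["eef_rot"],st["gripper_width"])
s=wcam(st,env.snapshot("wrist")); f=s["frame"]
g=cv2.cvtColor(f,cv2.COLOR_RGB2GRAY); u,v=proj(s,np.array([.428,.0625,.1])).astype(int); print(u,v)
r=g[v-25:v+25,u-25:u+25]; n,l,stt,c=cv2.connectedComponentsWithStats((r<60).astype(np.uint8))
for i in range(1,n):
    if stt[i,4]>20: print(stt[i],c[i]+[u-25,v-25],plane(s,c[i]+[u-25,v-25],.1))
go(st,[.428,.062,.069],down(66),n=1)
E
```

```text
8.25 [0.43305695 0.0616892  0.22657296] [178.89115355  -0.18993601  65.74476453] 0.05460852157906313
318 188
[ 17  17  16  16 201] [317.65174129 187.83084577] [0.42768033 0.06232304 0.1       ]
n 1 total world [ -0.51   0.03 -15.76] rv/8 [ 0.14 -0.02 -0.03]
   [-0.23, -0.78, 15.74] [0.139, -0.023, -0.032]
```

Request:
servo_tool:
  deltas:
    - {"travel": [-0.2,-0.5,3],"delta_rot": [0.14,0,0],"jaw": 5.5}
    - {"travel": [0,0,4],"delta_rot": [0,0,0],"jaw": 5.5}
    - {"travel": [0,0,4],"delta_rot": [0,0,0],"jaw": 5.5}
    - {"travel": [0,0,2.5],"delta_rot": [0,0,0],"jaw": 5.5}
    - {"travel": [0,0,0],"delta_rot": [0,0,0],"jaw": 5.5}

```text
clock: 8.8
tcp_pos: [0.4324, 0.0572, 0.0915]
eef_rot: [179.5, -0.3, 65.7]
ft_force: [0.4, 0.7, 0.2]
gripper_width: 0.0551
```

```bash
python3 - <<'E'
from h import *
from workcell import env
st=env.state();print(st["clock"],st["tcp_pos"],st["eef_rot"],st["gripper_width"])
go(st,[.428,.0625,.070],down(66),n=1)
E
```

```text
8.8 [0.43241297 0.0572279  0.09149045] [179.53325294  -0.33171313  65.68832401] 0.055119443692521086
n 1 total world [-0.44  0.53 -2.15] rv/8 [ 0.06 -0.04 -0.04]
   [0.29, -0.64, 2.15] [0.058, -0.041, -0.039]
```

Request:
servo_tool:
  deltas:
    - {"travel": [0.3,-0.6,1.3],"delta_rot": [0.06,-0.04,0],"jaw": 5.5}
    - {"travel": [0,0,0.7],"delta_rot": [0,0,0],"jaw": 5.5}
    - {"travel": [0,0,0],"delta_rot": [0,0,0],"jaw": 5.5}

```text
clock: 9.1
tcp_pos: [0.4301, 0.0606, 0.0736]
eef_rot: [179.9, -0.0, 65.6]
ft_force: [-0.5, -0.1, -0.8]
gripper_width: 0.055
```

Request:
servo_tool:
  deltas:
    - {"travel": [0,0,0],"delta_rot": [0,0,0],"jaw": 3.0}
    - {"travel": [0,0,0],"delta_rot": [0,0,0],"jaw": 2.2}
    - {"travel": [0,0,0],"delta_rot": [0,0,0],"jaw": 1.3}
    - {"travel": [0,0,0],"delta_rot": [0,0,0],"jaw": 1.3}
    - {"travel": [0,0,0],"delta_rot": [0,0,0],"jaw": 1.3}

```text
clock: 9.6
tcp_pos: [0.432, 0.0598, 0.0768]
eef_rot: [179.6, -0.2, 65.6]
ft_force: [0.2, 0.5, -1.4]
gripper_width: 0.0203
```

Request:
servo_tool:
  deltas:
    - {"travel": [0,0,-1.5],"delta_rot": [0,0,0],"jaw": 1.3}
    - {"travel": [0,0,-3],"delta_rot": [0,0,0],"jaw": 1.3}
    - {"travel": [0,0,-3],"delta_rot": [0,0,0],"jaw": 1.3}
    - {"travel": [0,0,-2],"delta_rot": [0,0,0],"jaw": 1.3}
    - {"travel": [0,0,0],"delta_rot": [0,0,0],"jaw": 1.3}

```text
clock: 10.1
tcp_pos: [0.4303, 0.0599, 0.1747]
eef_rot: [179.8, -0.1, 65.6]
ft_force: [1.0, 0.5, -2.9]
gripper_width: 0.0203
```

```bash
python3 - <<'E'
from h import *
from workcell import env
st=env.state();print(st["clock"],st["tcp_pos"],st["eef_rot"],st["ft_force"],st["gripper_width"])
go(st,[.4395,-.109,.17],down(66),step=.04)
E
```

```text
10.1 [0.43033907 0.05990604 0.17465931] [ 1.79788136e+02 -9.24330553e-02  6.55788106e+01] [ 1.04159302  0.54054025 -2.92458542] 0.02027699426799891
n 5 total world [  0.92 -16.89  -0.47] rv/8 [ 0.03 -0.01 -0.05]
   [-3.0, 1.56, 0.09] [0.005, -0.002, -0.011]
```

Request:
servo_tool:
  deltas:
    - {"travel": [-2,1,0],"delta_rot": [0,0,0],"jaw": 1.3}
    - {"travel": [-3.2,1.6,0],"delta_rot": [0,0,0],"jaw": 1.3}
    - {"travel": [-3.2,1.6,0],"delta_rot": [0,0,0],"jaw": 1.3}
    - {"travel": [-3.2,1.6,0],"delta_rot": [0,0,0],"jaw": 1.3}
    - {"travel": [-3,1.5,0],"delta_rot": [0,0,0],"jaw": 1.3}

```text
clock: 10.6
tcp_pos: [0.4354, -0.1049, 0.1715]
eef_rot: [179.9, -0.1, 66.0]
ft_force: [0.6, 0.2, -0.4]
gripper_width: 0.0199
```

Request:
servo_tool:
  deltas:
    - {"travel": [0,0,0],"delta_rot": [0,0,0],"jaw": 1.3}

```text
clock: 10.7
tcp_pos: [0.4356, -0.108, 0.1706]
eef_rot: [179.9, -0.1, 65.8]
ft_force: [0.0, -0.0, -1.3]
gripper_width: 0.0201
```

```bash
python3 - <<'E'
from h import *
from workcell import env
st=env.state();print(st["clock"],st["tcp_pos"],st["eef_rot"],st["ft_force"],st["gripper_width"])
go(st,[.4395,-.109,.10],down(66),n=4)
E
```

```text
10.7 [ 0.43556207 -0.10802978  0.1706091 ] [ 1.79901681e+02 -9.73751003e-02  6.58170252e+01] [ 0.01622418 -0.03965248 -1.26662614] 0.020104609519427726
n 4 total world [ 0.39 -0.1  -7.06] rv/8 [ 0.01 -0.01 -0.02]
   [0.02, 0.1, 1.77] [0.003, -0.003, -0.006]
```

Request:
servo_tool:
  deltas:
    - {"travel": [0,0.1,2.5],"delta_rot": [0,0,0],"jaw": 1.3}
    - {"travel": [0,0.1,2.5],"delta_rot": [0,0,0],"jaw": 1.3}
    - {"travel": [0,0,1.5],"delta_rot": [0,0,0],"jaw": 1.3}
    - {"travel": [0,0,0.7],"delta_rot": [0,0,0],"jaw": 1.3}
    - {"travel": [0,0,0],"delta_rot": [0,0,0],"jaw": 1.3}

```text
clock: 11.2
tcp_pos: [0.4359, -0.1084, 0.093]
eef_rot: [-179.9, -0.1, 65.7]
ft_force: [0.5, -0.8, -1.2]
gripper_width: 0.0206
```

```bash
python3 - <<'E'
from h import *
from workcell import env
st=env.state();print(st["clock"],st["tcp_pos"],st["eef_rot"],st["ft_force"],st["gripper_width"])
go(st,[.4395,-.109,.084],down(66),n=1)
E
```

```text
11.2 [ 0.43587352 -0.10840233  0.09298478] [-1.79895589e+02 -1.04849748e-01  6.56573884e+01] [ 0.46351181 -0.77344624 -1.16885453] 0.020614709587942582
n 1 total world [ 0.36 -0.06 -0.9 ] rv/8 [-0.01 -0.01 -0.04]
   [0.09, 0.36, 0.9] [-0.013, -0.013, -0.043]
```

Request:
servo_tool:
  deltas:
    - {"travel": [0,0.3,0.5],"delta_rot": [0,0,0],"jaw": 1.3}
    - {"travel": [0,0,0.3],"delta_rot": [0,0,0],"jaw": 1.3}
    - {"travel": [0,0,0],"delta_rot": [0,0,0],"jaw": 1.3}

```text
clock: 11.5
tcp_pos: [0.4393, -0.1094, 0.0852]
eef_rot: [-180.0, -0.1, 65.7]
ft_force: [0.5, -0.2, -1.0]
gripper_width: 0.0201
```

Request:
servo_tool:
  deltas:
    - {"travel": [0,0,0.15],"delta_rot": [0,0,0],"jaw": 1.3}
    - {"travel": [0,0,0],"delta_rot": [0,0,0],"jaw": 1.3}

```text
clock: 11.7
tcp_pos: [0.4397, -0.1095, 0.0842]
eef_rot: [180.0, -0.1, 65.7]
ft_force: [-0.3, -0.3, -2.1]
gripper_width: 0.02
```

Request:
servo_tool:
  deltas:
    - {"travel": [0,0,0.15],"delta_rot": [0,0,0],"jaw": 1.3}
    - {"travel": [0,0,0],"delta_rot": [0,0,0],"jaw": 1.3}

```text
clock: 11.9
tcp_pos: [0.4399, -0.1096, 0.0829]
eef_rot: [179.9, -0.1, 65.7]
ft_force: [-0.5, -0.3, -1.8]
gripper_width: 0.0205
```

Request:
servo_tool:
  deltas:
    - {"travel": [0,0,0.15],"delta_rot": [0,0,0],"jaw": 1.3}
    - {"travel": [0,0,0],"delta_rot": [0,0,0],"jaw": 1.3}

```text
clock: 12.1
tcp_pos: [0.44, -0.1096, 0.0814]
eef_rot: [179.9, -0.1, 65.7]
ft_force: [0.6, 1.1, -0.7]
gripper_width: 0.0202
```

Request:
servo_tool:
  deltas:
    - {"travel": [0,0,0.15],"delta_rot": [0,0,0],"jaw": 1.3}
    - {"travel": [0,0,0],"delta_rot": [0,0,0],"jaw": 1.3}

```text
clock: 12.3
tcp_pos: [0.4404, -0.1094, 0.0805]
eef_rot: [179.8, -0.2, 65.7]
ft_force: [-0.0, -0.7, -1.0]
gripper_width: 0.0205
```

Request:
servo_tool:
  deltas:
    - {"travel": [0,0,0.15],"delta_rot": [0,0,0],"jaw": 1.3}
    - {"travel": [0,0,0],"delta_rot": [0,0,0],"jaw": 1.3}

```text
clock: 12.5
tcp_pos: [0.4403, -0.1092, 0.0805]
eef_rot: [179.8, -0.2, 65.7]
ft_force: [-0.3, -0.5, -1.5]
gripper_width: 0.0206
```

Request:
servo_tool:
  deltas:
    - {"travel": [0,0,0.15],"delta_rot": [0,0,0],"jaw": 1.3}
    - {"travel": [0,0,0],"delta_rot": [0,0,0],"jaw": 1.3}

```text
clock: 12.7
tcp_pos: [0.4403, -0.1092, 0.0805]
eef_rot: [179.7, -0.2, 65.7]
ft_force: [-0.4, 0.1, -2.0]
gripper_width: 0.0204
```

Request:
servo_tool:
  deltas:
    - {"travel": [0,0,0],"delta_rot": [0,0,0],"jaw": 2.4}
    - {"travel": [0,0,0],"delta_rot": [0,0,0],"jaw": 3.0}
    - {"travel": [0,0,0],"delta_rot": [0,0,0],"jaw": 4.5}
    - {"travel": [0,0,0],"delta_rot": [0,0,0],"jaw": 5.5}
    - {"travel": [0,0,-1],"delta_rot": [0,0,0],"jaw": 5.5}

```text
clock: 13.2
tcp_pos: [0.4398, -0.1091, 0.0898]
eef_rot: [179.8, -0.2, 65.7]
ft_force: [-1.0, 0.9, -0.3]
gripper_width: 0.0548
```

Request:
servo_tool:
  deltas:
    - {"travel": [0,0,-4],"delta_rot": [0,0,0],"jaw": 5.5}
    - {"travel": [0,0,-4],"delta_rot": [0,0,0],"jaw": 5.5}
    - {"travel": [0,0,-4],"delta_rot": [0,0,0],"jaw": 5.5}
    - {"travel": [0,0,-3],"delta_rot": [0,0,0],"jaw": 5.5}

```text
clock: 13.6
tcp_pos: [0.4371, -0.1084, 0.2448]
eef_rot: [-179.8, -0.1, 65.7]
ft_force: [0.3, -0.2, -0.3]
gripper_width: 0.0551
```

```bash
cat >> h.py <<'E'
A=np.array([-.60423516,.11806322,.78801075]);L=np.array([.69074,.05834,.022])
X=np.array([.1918,.9814,0]);Z=-A/np.linalg.norm(A);RP=Ro.from_matrix(np.c_[X,np.cross(Z,X),Z])
E
python3 - <<'E'
from h import *
from workcell import env
st=env.state();print(st["clock"],st["tcp_pos"],st["eef_rot"],st["ft_force"],st["gripper_width"])
print(L+A*.27,RP.as_euler("xyz",degrees=True))
go(st,L+A*.28,RP)
E
```

```text
13.6 [ 0.43705159 -0.10844904  0.24482945] [-1.79805518e+02 -1.34189222e-01  6.56936042e+01] [ 0.26424171 -0.1996122  -0.27091672] 0.055110163635705894
[0.52759651 0.09021707 0.2347629 ] [ 1.42000000e+02 -5.65744484e-04  7.89422192e+01]
n 6 total world [ 8.45 19.98 -0.22] rv/8 [-4.75  0.53 -1.6 ]
   [3.62, -0.09, 0.05] [-0.792, 0.088, -0.267]
   [3.62, 0.04, 0.09] [-0.792, 0.088, -0.267]
   [3.61, 0.16, 0.14] [-0.792, 0.088, -0.267]
   [3.6, 0.28, 0.21] [-0.792, 0.088, -0.267]
   [3.58, 0.38, 0.29] [-0.792, 0.088, -0.267]
   [3.56, 0.48, 0.38] [-0.792, 0.088, -0.267]
```

Request:
servo_tool:
  deltas:
    - {"travel": [3.6,0,0],"delta_rot": [-0.79,0.09,-0.27],"jaw": 6}
    - {"travel": [3.6,0,0.1],"delta_rot": [-0.79,0.09,-0.27],"jaw": 6}
    - {"travel": [3.6,0.2,0.1],"delta_rot": [-0.79,0.09,-0.27],"jaw": 6}
    - {"travel": [3.6,0.3,0.2],"delta_rot": [-0.79,0.09,-0.27],"jaw": 6}
    - {"travel": [3.6,0.4,0.3],"delta_rot": [-0.79,0.09,-0.27],"jaw": 6}

```text
clock: 14.1
tcp_pos: [0.5103, 0.0506, 0.2552]
eef_rot: [148.0, -0.8, 76.3]
ft_force: [1.3, -2.1, 1.3]
gripper_width: 0.0602
```

```bash
python3 - <<'E'
from h import *
from workcell import env
st=env.state();print(st["clock"],st["tcp_pos"],st["eef_rot"],st["gripper_width"])
go(st,L+A*.28,RP)
E
```

```text
14.1 [0.51031578 0.05060343 0.25520273] [147.99377267  -0.75722143  76.30528735] 0.06018406890152207
n 1 total world [ 1.12  4.08 -1.26] rv/8 [-0.75  0.11 -0.32]
   [4.21, -0.59, 1.18] [-0.747, 0.112, -0.324]
```

Request:
servo_tool:
  deltas:
    - {"travel": [2.2,-0.3,0.6],"delta_rot": [-0.4,0.06,-0.16],"jaw": 6}
    - {"travel": [1.7,0,0.4],"delta_rot": [-0.35,0.05,-0.16],"jaw": 6}
    - {"travel": [0,0,0],"delta_rot": [0,0,0],"jaw": 6}

```text
clock: 14.4
tcp_pos: [0.5201, 0.0882, 0.2479]
eef_rot: [142.2, -0.0, 79.0]
ft_force: [-0.2, -0.2, -0.3]
gripper_width: 0.0598
```

```bash
python3 - <<'E'
from h import *
from workcell import env
st=env.state();print(st["clock"],st["tcp_pos"],st["eef_rot"],st["gripper_width"])
go(st,L+A*.28,RP)
s=wcam(st,env.snapshot("wrist")); cv2.imwrite("pics/w4.png",s["frame"][:,:,::-1])
for d in(.102,.148,.174): print(d,proj(s,L+A*d))
E
```

```text
14.4 [0.52011813 0.0881605  0.24790539] [ 1.42156262e+02 -3.99676394e-02  7.89688426e+01] 0.05981080825467093
n 1 total world [ 0.14  0.32 -0.53] rv/8 [-0.02 -0.01 -0.  ]
   [0.34, -0.26, 0.46] [-0.02, -0.006, -0.0]
0.102 [323.47397817 179.57578731]
0.148 [324.15465863 191.17432862]
0.174 [324.64407776 199.51384812]
```

View pics/w4.png

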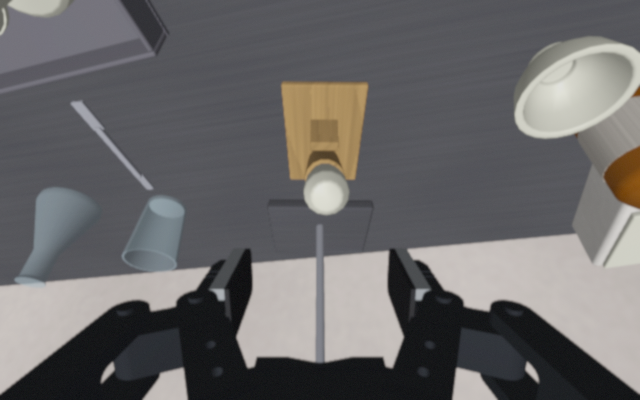

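Wrist view: head centred at (326,191), within 2 px of prediction; plate symmetric about column 325, so the line is right.

Request:
servo_tool:
  deltas:
    - {"travel": [0.4,-0.2,3],"delta_rot": [-0.02,0,0],"jaw": 6.5}
    - {"travel": [0,0,3.5],"delta_rot": [0,0,0],"jaw": 6.5}
    - {"travel": [0,0,2],"delta_rot": [0,0,0],"jaw": 6.5}
    - {"travel": [0,0,0],"delta_rot": [0,0,0],"jaw": 6.5}

```text
clock: 14.85
tcp_pos: [0.5738, 0.0774, 0.1822]
eef_rot: [142.0, -0.1, 78.4]
ft_force: [-0.0, -0.1, -0.2]
gripper_width: 0.0649
```

```bash
python3 - <<'E'
from h import *
from workcell import env
st=env.state();print(st["clock"],st["tcp_pos"],st["eef_rot"],st["ft_force"])
go(st,L+A*.14+X*.0007,RP,n=1)
E
```

```text
14.85 [0.57379222 0.07737957 0.18224545] [ 1.42033128e+02 -5.85499979e-02  7.83855220e+01] [-0.01603914 -0.11144652 -0.1735797 ]
n 1 total world [ 3.25 -0.18 -4.99] rv/8 [-0.    0.04 -0.06]
   [0.47, -0.53, 5.92] [-0.004, 0.037, -0.059]
```

Request:
servo_tool:
  deltas:
    - {"travel": [0.5,-0.5,1.5],"delta_rot": [0,0.04,-0.06],"jaw": 6.5}
    - {"travel": [0,0,2],"delta_rot": [0,0,0],"jaw": 6.5}
    - {"travel": [0,0,1.3],"delta_rot": [0,0,0],"jaw": 6.5}
    - {"travel": [0,0,0.5],"delta_rot": [0,0,0],"jaw": 6.5}
    - {"travel": [0,0,0],"delta_rot": [0,0,0],"jaw": 6.5}

```text
clock: 15.35
tcp_pos: [0.6115, 0.0752, 0.1526]
eef_rot: [143.1, 0.5, 79.2]
ft_force: [0.0, -0.5, 0.3]
gripper_width: 0.065
```

```bash
python3 - <<'E'
from h import *
from workcell import env
st=env.state();print(st["clock"],st["tcp_pos"],st["eef_rot"],st["ft_force"])
go(st,L+A*.14+X*.0007,RP,n=1)
s=wcam(st,env.snapshot("wrist")); cv2.imwrite("pics/w5.png",s["frame"][:,:,::-1])
for d in(.148,.162,.174): print(d,proj(s,L+A*d))
E
```

```text
15.35 [0.6114928  0.07521914 0.15255145] [143.0839224    0.53190794  79.22506607] [ 0.03608094 -0.49729642  0.29932194]
n 1 total world [-0.52  0.03 -2.02] rv/8 [-0.14  0.03  0.07]
   [-0.05, -1.63, 1.31] [-0.135, 0.031, 0.069]
0.148 [317.86111576 232.50000698]
0.162 [317.55024913 244.4907832 ]
0.174 [317.22984569 256.84941433]
```

View pics/w5.png

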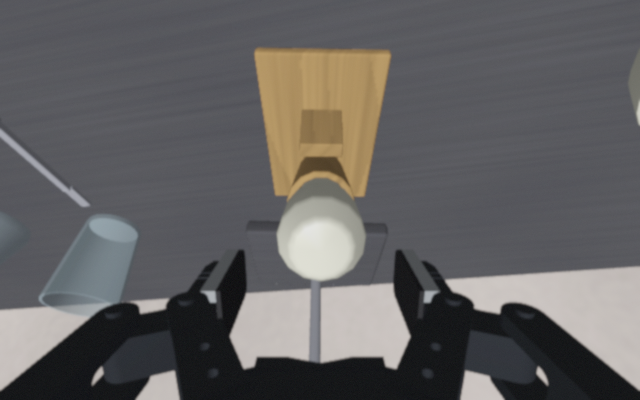

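Head at (321,235), between the pads left-right but the tool sits about 16 mm too high in tool y; correct in small steps.

Request:
servo_tool:
  deltas:
    - {"travel": [0,-0.8,0],"delta_rot": [-0.07,0.03,0.07],"jaw": 6.5}
    - {"travel": [0,-0.8,0],"delta_rot": [-0.07,0,0],"jaw": 6.5}
    - {"travel": [0,0,0],"delta_rot": [0,0,0],"jaw": 6.5}

```text
clock: 15.7
tcp_pos: [0.6026, 0.0792, 0.1555]
eef_rot: [143.2, 0.0, 78.9]
ft_force: [-0.2, 0.1, 0.4]
gripper_width: 0.0648
```

```bash
python3 - <<'E'
from h import *
from workcell import env
st=env.state();print(st["clock"],st["tcp_pos"],st["eef_rot"],st["ft_force"],st["joint_positions"].round(1),st["joint_velocities"].round(1))
go(st,L+A*.14+X*.0007,RP,n=1)
E
```

```text
15.7 [0.602594   0.07924383 0.15553987] [1.43169644e+02 1.38056947e-02 7.89142364e+01] [-0.15184521  0.11099595  0.41575156] [  7.9  26.8 113.8 -70.1  12.   -5. ] [-0.  -0.4  0.1 -0.  -0.2 -0.1]
n 1 total world [ 0.37 -0.37 -2.32] rv/8 [-0.15  0.   -0.  ]
   [-0.29, -1.05, 2.12] [-0.146, 0.004, -0.002]
```

```bash
cat >> h.py <<'E'
RQ=Ro.from_euler("xyz",[148,0,78.9],degrees=True)
G=L+A*.150+X*.0007
def tcpat(g): return g+.011*RQ.as_matrix()[:,2]
E
python3 - <<'E'
from h import *
from workcell import env
st=env.state()
go(st,tcpat(G),RQ,n=3)
print("pull dir in tool",RQ.inv().apply(A))
E
```

```text
n 3 total world [ 0.34 -0.36 -2.47] rv/8 [0.6 0.  0. ]
   [-0.1, -0.39, 0.74] [0.201, 0.0, 0.001]
   [-0.1, -0.37, 0.75] [0.201, 0.0, 0.001]
   [-0.1, -0.34, 0.76] [0.201, 0.0, 0.001]
pull dir in tool [-4.73969574e-04 -1.04528311e-01 -9.94521796e-01]
```

Request:
servo_tool:
  deltas:
    - {"travel": [0,0,0],"delta_rot": [0.3,0,0],"jaw": 6.5}
    - {"travel": [-0.1,-0.4,0.5],"delta_rot": [0.3,0,0],"jaw": 6.5}
    - {"travel": [-0.1,-0.4,0.6],"delta_rot": [0,0,0],"jaw": 6.5}
    - {"travel": [0,-0.2,0.6],"delta_rot": [0,0,0],"jaw": 6.5}
    - {"travel": [0,0,0],"delta_rot": [0,0,0],"jaw": 6.5}

```text
clock: 16.2
tcp_pos: [0.6023, 0.0769, 0.1372]
eef_rot: [146.9, 0.1, 78.9]
ft_force: [-0.4, -0.1, 0.1]
gripper_width: 0.0647
```

```bash
python3 - <<'E'
from h import *
from workcell import env
st=env.state();print(st["clock"],st["tcp_pos"],st["eef_rot"],st["ft_force"],st["joint_positions"].round(1),st["joint_velocities"].round(1))
go(st,tcpat(G),RQ,n=1)
E
```

```text
16.2 [0.60233432 0.07693838 0.13715362] [1.46884582e+02 1.28059262e-01 7.88923004e+01] [-0.42305732 -0.11898953  0.13398291] [  6.9  28.2 112.  -51.5  12.6 -24. ] [ 0.2 -1.   0.2  1.8  0.5 -1.8]
n 1 total world [ 0.36 -0.13 -0.63] rv/8 [0.14 0.01 0.01]
   [-0.06, -0.02, 0.73] [0.139, 0.014, 0.008]
```

Request:
servo_tool:
  deltas:
    - {"travel": [0,0,0.7],"delta_rot": [0.14,0,0],"jaw": 6.5}
    - {"travel": [0,0,0],"delta_rot": [0,0,0],"jaw": 5}

```text
clock: 16.4
tcp_pos: [0.6056, 0.0765, 0.1317]
eef_rot: [148.0, 0.1, 78.9]
ft_force: [0.4, -0.0, 0.2]
gripper_width: 0.0519
```

```bash
python3 - <<'E'
from h import *
from workcell import env
st=env.state();print(st["clock"],st["tcp_pos"],st["eef_rot"],st["ft_force"])
go(st,tcpat(G),RQ,n=1)
s=wcam(st,env.snapshot("wrist")); cv2.imwrite("pics/w6.png",s["frame"][:,:,::-1])
E
```

```text
16.4 [0.60564916 0.07647074 0.13167196] [1.48030648e+02 1.43860380e-01 7.89352141e+01] [ 0.38431083 -0.00747327  0.24671876]
n 1 total world [ 0.03 -0.09 -0.08] rv/8 [-0.    0.01  0.01]
   [-0.08, -0.0, 0.09] [-0.004, 0.013, 0.013]
```

View pics/w6.png

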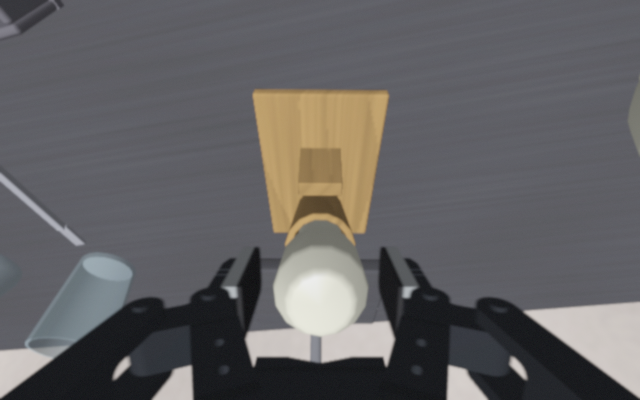

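Head centred at (320,288) midway between the pads (250 and 390). Close.

Request:
servo_tool:
  deltas:
    - {"travel": [0,0,0],"delta_rot": [0,0,0],"jaw": 4.2}
    - {"travel": [0,0,0],"delta_rot": [0,0,0],"jaw": 3.8}
    - {"travel": [0,0,0],"delta_rot": [0,0,0],"jaw": 3.4}
    - {"travel": [0,0,0],"delta_rot": [0,0,0],"jaw": 2.8}
    - {"travel": [0,0,0],"delta_rot": [0,0,0],"jaw": 2.8}
  grip_force: 40

```text
clock: 16.95
tcp_pos: [0.6044, 0.0766, 0.1329]
eef_rot: [147.9, 0.2, 78.9]
ft_force: [1.2, -0.7, -2.5]
gripper_width: 0.0344
```

```bash
python3 - <<'E'
from h import *
from workcell import env
st=env.state();print(st["clock"],st["tcp_pos"],st["eef_rot"],st["ft_force"],st["gripper_width"],st["joint_positions"].round(1))
np.savez("grip.npz",p=st["tcp_pos"],r=st["eef_rot"])
R=Ro.from_euler("xyz",st["eef_rot"],degrees=True)
print("pull dir in tool",R.inv().apply(A)); go(st,tcpat(G),RQ,n=1)
E
```

```text
16.95 [0.6044496  0.07662104 0.13287663] [147.91497853   0.16235022  78.94409294] [ 1.21751481 -0.71343225 -2.48526268] 0.03442760614274227 [  6.7  28.7 111.2 -45.8  13.2 -29.9]
pull dir in tool [-0.00223304 -0.10305426 -0.99467323]
n 1 total world [ 0.15 -0.1  -0.2 ] rv/8 [0.01 0.01 0.02]
   [-0.07, 0.04, 0.26] [0.011, 0.014, 0.015]
```

Request:
servo_tool:
  deltas:
    - {"travel": [0,-0.1,-1],"delta_rot": [0,0,0],"jaw": 2.8}
    - {"travel": [0,-0.1,-1],"delta_rot": [0,0,0],"jaw": 2.8}

```text
clock: 17.15
tcp_pos: [0.5924, 0.0789, 0.1482]
eef_rot: [148.0, 0.2, 78.9]
ft_force: [1.8, -0.4, -2.5]
gripper_width: 0.0345
```

```bash
cat > pull.py <<'E'
from h import *
from workcell import env
g=np.load("grip.npz");st=env.state();d=st["tcp_pos"]-g["p"];a=A/np.linalg.norm(A);R0=Ro.from_euler("xyz",g["r"],degrees=True);R=Ro.from_euler("xyz",st["eef_rot"],degrees=True)
off=d-a*(d@a);print(st["clock"],"along mm",d@a*1e3,"off world mm",(off*1e3).round(2),"off tool cm",(R.inv().apply(off)*100).round(2),"rot to restore/8",((R.inv()*R0).as_rotvec(degrees=True)/8).round(3),"F",st["ft_force"].round(1),"J",st["joint_positions"].round(0),st["gripper_width"].round(4))
E
python3 pull.py
```

```text
Traceback (most recent call last):
  File "pull.py", line 4, in <module>
    off=d-a*(d@a);print(st["clock"],"along mm",d@a*1e3,"off world mm",(off*1e3).round(2),"off tool cm",(R.inv().apply(off)*100).round(2),"rot to restore/8",((R.inv()*R0).as_rotvec(degrees=True)/8).round(3),"F",st["ft_force"].round(1),"J",st["joint_positions"].round(0),st["gripper_width"].round(4))
                                                                                                                                                                                                                                                                             ^^^^^^^^^^^^^^^^^^^^^^^^^
AttributeError: 'float' object has no attribute 'round'
```

Request:
servo_tool:
  deltas:
    - {"travel": [0,-0.1,-1],"delta_rot": [0,0,0],"jaw": 2.8}
    - {"travel": [0,-0.1,-1],"delta_rot": [0,0,0],"jaw": 2.8}
    - {"travel": [0,-0.1,-1],"delta_rot": [0,0,0],"jaw": 2.8}

```text
clock: 17.45
tcp_pos: [0.5735, 0.0826, 0.1726]
eef_rot: [148.0, 0.2, 78.9]
ft_force: [1.3, -0.5, -1.3]
gripper_width: 0.0349
```

```bash
sed -i 's/\.round(4))$/)/' pull.py; python3 pull.py
```

```text
17.45 along mm 50.70648946857935 off world mm [-0.32 -0.05 -0.24] off tool cm [-0.01 -0.04  0.  ] rot to restore/8 [-0.012  0.005 -0.   ] F [ 1.3 -0.5 -1.3] J [  8.  23. 113. -36.  17. -39.] 0.03487998656746084
```

Straight and with almost no force; continue.

Request:
servo_tool:
  deltas:
    - {"travel": [0,-0.08,-1.2],"delta_rot": [0,0,0],"jaw": 2.8}
    - {"travel": [0,-0.1,-1.2],"delta_rot": [0,0,0],"jaw": 2.8}
    - {"travel": [0,-0.12,-1.2],"delta_rot": [0,0,0],"jaw": 2.8}
    - {"travel": [0,-0.12,-1.2],"delta_rot": [0,0,0],"jaw": 2.8}

```text
clock: 17.85
tcp_pos: [0.5429, 0.0885, 0.2127]
eef_rot: [148.1, 0.2, 78.9]
ft_force: [-0.4, -0.6, -2.1]
gripper_width: 0.0349
```

```bash
python3 pull.py
```

```text
17.85 along mm 101.5023028129243 off world mm [-0.24 -0.14 -0.16] off tool cm [-0.02 -0.03  0.  ] rot to restore/8 [-0.021  0.007 -0.001] F [-0.4 -0.6 -2.1] J [  9.  17. 114. -30.  22. -45.] 0.03488543113932882
```

Request:
servo_tool:
  deltas:
    - {"travel": [0,-0.1,-1.5],"delta_rot": [0,0,0],"jaw": 2.8}
    - {"travel": [0,-0.1,-1.5],"delta_rot": [0,0,0],"jaw": 2.8}
    - {"travel": [0,-0.2,-2],"delta_rot": [0,0,0],"jaw": 2.8}
  grip_force: 60

```text
clock: 18.15
tcp_pos: [0.5109, 0.0945, 0.2543]
eef_rot: [148.2, 0.2, 78.9]
ft_force: [-0.6, -0.0, -1.2]
gripper_width: 0.0343
```

```bash
python3 pull.py; cat > jar.py <<'E'
from h import *
def target(ze,se=.0135,phi=-40,th=24,dj=5.9,grip=.146,C=(.464,-.387)):
    f=np.radians(phi);o=np.array([np.cos(f),np.sin(f),0]);t=np.radians(th)
    a=-o*np.sin(t)+np.array([0,0,np.cos(t)])
    E=np.array([*C,0])+o*se+[0,0,ze]
    R=Ro.from_euler("xyz",[180-(th-dj),0,phi+90],degrees=True)
    return E+a*grip+.011*R.as_matrix()[:,2],R
E
python3 - <<'E'
from jar import *
from workcell import env
p,R=target(.17);print(p,R.as_euler("xyz",degrees=True),target(.0103)[0]);go(env.state(),p,R,step=.036)
E
```

```text
18.15 along mm 154.3291983247623 off world mm [-0.33 -0.39 -0.2 ] off tool cm [-0.04 -0.03  0.  ] rot to restore/8 [-0.041  0.012  0.   ] F [-0.6 -0.  -1.2] J [ 11.  10. 113. -25.  29. -49.] 0.034293653795092915
[ 0.43146907 -0.35970331  0.29292196] [161.9   0.   50. ] [ 0.43146907 -0.35970331  0.13322196]
n 13 total world [ -7.94 -45.42   3.86] rv/8 [ 1.68 -1.5   3.3 ]
   [-3.55, 0.21, -0.2] [0.129, -0.115, 0.254]
   [-3.54, 0.33, -0.15] [0.129, -0.115, 0.254]
   [-3.53, 0.46, -0.1] [0.129, -0.115, 0.254]
   [-3.51, 0.58, -0.05] [0.129, -0.115, 0.254]
   [-3.49, 0.7, -0.01] [0.129, -0.115, 0.254]
   [-3.46, 0.83, 0.04] [0.129, -0.115, 0.254]
   [-3.43, 0.95, 0.07] [0.129, -0.115, 0.254]
   [-3.39, 1.07, 0.11] [0.129, -0.115, 0.254]
   [-3.35, 1.19, 0.15] [0.129, -0.115, 0.254]
   [-3.3, 1.31, 0.18] [0.129, -0.115, 0.254]
   [-3.25, 1.43, 0.2] [0.129, -0.115, 0.254]
   [-3.19, 1.55, 0.23] [0.129, -0.115, 0.254]
   [-3.13, 1.67, 0.25] [0.129, -0.115, 0.254]
```

Request:
servo_tool:
  deltas:
    - {"travel": [-2,0.1,-1],"delta_rot": [0.13,-0.11,0.25],"jaw": 2.8}
    - {"travel": [-3.5,0.3,-0.5],"delta_rot": [0.13,-0.11,0.25],"jaw": 2.8}
    - {"travel": [-3.5,0.4,-0.1],"delta_rot": [0.13,-0.11,0.25],"jaw": 2.8}
    - {"travel": [-3.5,0.5,-0.1],"delta_rot": [0.13,-0.11,0.25],"jaw": 2.8}
    - {"travel": [-3.5,0.7,0],"delta_rot": [0.13,-0.11,0.25],"jaw": 2.8}

```text
clock: 18.65
tcp_pos: [0.4707, -0.0617, 0.2814]
eef_rot: [153.6, -1.0, 68.3]
ft_force: [0.7, 0.4, -2.7]
gripper_width: 0.0342
```

Request:
servo_tool:
  deltas:
    - {"travel": [-3.5,0.8,0],"delta_rot": [0.13,-0.11,0.25],"jaw": 2.8}
    - {"travel": [-3.4,0.9,0],"delta_rot": [0.13,-0.11,0.25],"jaw": 2.8}
    - {"travel": [-3.4,1.0,0.1],"delta_rot": [0.13,-0.11,0.25],"jaw": 2.8}
    - {"travel": [-3.4,1.2,0.1],"delta_rot": [0.13,-0.11,0.25],"jaw": 2.8}
    - {"travel": [-3.3,1.3,0.1],"delta_rot": [0.13,-0.11,0.25],"jaw": 2.8}

```text
clock: 19.15
tcp_pos: [0.4342, -0.2404, 0.2987]
eef_rot: [159.3, -1.1, 57.1]
ft_force: [1.2, 0.5, -2.2]
gripper_width: 0.0341
```

```bash
cat > jt.py <<'E'
import sys
from jar import *
from workcell import env
st=env.state();print(st["clock"],st["tcp_pos"],st["eef_rot"],st["ft_force"].round(1),st["gripper_width"],st["joint_positions"].round(0))
p,R=target(float(sys.argv[1]));go(st,p,R,step=.036)
E
python3 jt.py .15
```

```text
19.15 [ 0.43422497 -0.24042541  0.29873612] [159.28202436  -1.12295902  57.05632072] [ 1.2  0.5 -2.2] 0.03413960395706231 [-38.   6. 105.   4.  49. -96.]
n 4 total world [ -0.28 -11.93  -2.58] rv/8 [ 0.32 -0.43  0.79]
   [-2.55, 1.25, 1.11] [0.08, -0.106, 0.196]
   [-2.5, 1.33, 1.13] [0.08, -0.106, 0.196]
   [-2.45, 1.41, 1.15] [0.08, -0.106, 0.196]
   [-2.39, 1.49, 1.17] [0.08, -0.106, 0.196]
```

Request:
servo_tool:
  deltas:
    - {"travel": [-2.7,1.3,0.5],"delta_rot": [0.08,-0.11,0.2],"jaw": 2.8}
    - {"travel": [-2.5,1.4,0.8],"delta_rot": [0.08,-0.11,0.2],"jaw": 2.8}
    - {"travel": [-2.4,1.4,0.8],"delta_rot": [0.08,-0.11,0.2],"jaw": 2.8}
    - {"travel": [-2.2,1.3,0.8],"delta_rot": [0.08,-0.11,0.2],"jaw": 2.8}
    - {"travel": [0,0,0],"delta_rot": [0,0,0],"jaw": 2.8}

```text
clock: 19.65
tcp_pos: [0.4234, -0.3617, 0.2902]
eef_rot: [162.0, 0.0, 49.4]
ft_force: [-0.0, 0.6, -2.1]
gripper_width: 0.0343
```

```bash
python3 jt.py .13; python3 - <<'E'
from h import *
from jar import target
from workcell import env
st=env.state()
ims=[]
R=Ro.from_euler("xyz",st["eef_rot"],degrees=True); 
t,Rt=target(.13); # predicted E from measured pose
a_t=Rt.inv().apply(-np.array([np.cos(np.radians(-40)),np.sin(np.radians(-40)),0])*np.sin(np.radians(24))+[0,0,np.cos(np.radians(24))])
a=R.apply(a_t); Gr=st["tcp_pos"]-.011*R.as_matrix()[:,2]; E=Gr-a*.146; print("E pred",E,"axis",a)
for n in("scene","top"):
    s=env.snapshot(n); f=s["frame"][:,:,::-1]
    for q in (E,Gr): print(n,proj(s,q).round(1))
    u,v=proj(s,np.array([.464,-.387,.1])).astype(int); x0,y0=max(u-65,0),max(v-65,0)
    c=f[y0:y0+130,x0:x0+130]; print(n,"crop",x0,y0,c.shape); ims.append(cv2.resize(c,(390,390),interpolation=cv2.INTER_CUBIC))
cv2.imwrite("pics/jar.png",np.hstack(ims))
E
```

```text
19.65 [ 0.42339139 -0.36170237  0.29024792] [1.62004738e+02 4.19555600e-02 4.93808090e+01] [-0.   0.6 -2.1] 0.03428931960089003 [-48.  12.  97.   3.  53. -99.]
n 2 total world [ 0.81  0.2  -3.73] rv/8 [-0.01  0.03 -0.07]
   [0.34, -0.35, 1.85] [-0.007, 0.014, -0.036]
   [0.34, -0.35, 1.85] [-0.007, 0.014, -0.036]
E pred [ 0.46564337 -0.39805994  0.16722389] axis [-0.30703081  0.26421769  0.91428721]
scene [162.3 268.4]
scene [145.9 213.5]
scene crop 109 212 (130, 130, 3)
top [505.1 268.7]
top [515.5 287.6]
top crop 423 205 (130, 130, 3)
```

View pics/jar.png

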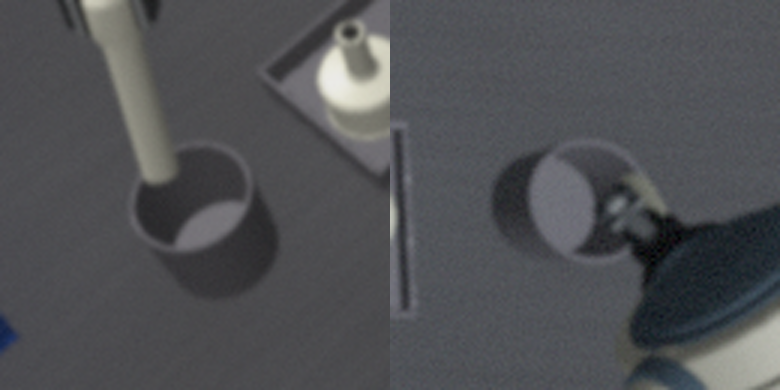

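Scene crop: handle end at full-frame (161,271), predicted (162,268), so the grasp is as expected; jar rim centres (173,278) and (489,272) confirm the jar at (.463,-.387); funnel in tray upright.

```bash
sed -i 's/float(sys.argv\[1\])/*map(float,sys.argv[1:])/; s/target(\*map/target(*map/' jt.py; python3 jt.py .115 .017
```

```text
19.75 [ 0.42331352 -0.35924194  0.29023503] [ 1.62033191e+02 -2.78334945e-03  4.95088369e+01] [-0.8  0.2 -2.1] 0.03445196884030035 [-48.  12.  97.   3.  53. -99.]
n 2 total world [ 1.08 -0.27 -5.23] rv/8 [-0.02  0.02 -0.06]
   [0.25, -0.33, 2.64] [-0.008, 0.009, -0.029]
   [0.25, -0.33, 2.64] [-0.008, 0.009, -0.029]
```

Request:
servo_tool:
  deltas:
    - {"travel": [0.3,-0.3,2.6],"delta_rot": [0,0,-0.05],"jaw": 2.8}
    - {"travel": [0.2,-0.3,2.6],"delta_rot": [0,0,0],"jaw": 2.8}
    - {"travel": [0,0,0],"delta_rot": [0,0,0],"jaw": 2.8}

```text
clock: 20.05
tcp_pos: [0.4347, -0.3591, 0.2393]
eef_rot: [161.9, 0.1, 50.1]
ft_force: [0.3, -0.2, -1.1]
gripper_width: 0.0337
```

```bash
python3 jt.py .05 .017
```

```text
20.05 [ 0.43470153 -0.35912399  0.23934783] [1.61941396e+02 7.25937176e-02 5.00864500e+01] [ 0.3 -0.2 -1.1] 0.033710679951601735 [-47.  16. 100.   3.  45. -99.]
n 2 total world [-0.06 -0.28 -6.64] rv/8 [-0.01  0.01  0.01]
   [-0.12, -0.96, 3.18] [-0.003, 0.003, 0.007]
```

Request:
servo_tool:
  deltas:
    - {"travel": [-0.1,-0.8,2.5],"delta_rot": [0,0,0],"jaw": 2.8}
    - {"travel": [-0.1,-0.7,2.2],"delta_rot": [0,0,0],"jaw": 2.8}
    - {"travel": [0,-0.5,1.6],"delta_rot": [0,0,0],"jaw": 2.8}
    - {"travel": [0,0,0],"delta_rot": [0,0,0],"jaw": 2.8}

```text
clock: 20.45
tcp_pos: [0.4348, -0.3584, 0.1765]
eef_rot: [161.7, 0.0, 50.4]
ft_force: [0.3, -0.3, -1.6]
gripper_width: 0.0345
```

```bash
python3 jt.py .0103 .017
```

```text
20.45 [ 0.43482025 -0.35837604  0.17651223] [1.61744245e+02 3.95898038e-02 5.03519440e+01] [ 0.3 -0.3 -1.6] 0.03451033565701943 [ -47.   22.  105.    4.   35. -100.]
n 2 total world [-0.07 -0.36 -4.33] rv/8 [ 0.02 -0.01  0.04]
   [-0.16, -0.59, 2.08] [0.01, -0.005, 0.022]
```

Request:
servo_tool:
  deltas:
    - {"travel": [-0.1,-0.5,1.8],"delta_rot": [0,0,0],"jaw": 2.8}
    - {"travel": [-0.1,-0.35,1.1],"delta_rot": [0,0,0],"jaw": 2.8}
    - {"travel": [0,-0.15,0.5],"delta_rot": [0,0,0],"jaw": 2.8}
    - {"travel": [0,0,0],"delta_rot": [0,0,0],"jaw": 2.8}

```text
clock: 20.85
tcp_pos: [0.4362, -0.3608, 0.1456]
eef_rot: [161.4, 0.0, 50.5]
ft_force: [-0.3, 0.0, -1.5]
gripper_width: 0.0342
```

```bash
python3 jt.py .0103 .017
```

```text
20.85 [ 0.43620983 -0.36082266  0.14555942] [1.6143190e+02 4.6417310e-02 5.0478065e+01] [-0.3  0.  -1.5] 0.03417741012748477 [ -47.   25.  107.    5.   30. -101.]
n 1 total world [-0.21 -0.11 -1.23] rv/8 [ 0.06 -0.01  0.06]
   [-0.22, -0.48, 1.14] [0.059, -0.013, 0.059]
```

Request:
servo_tool:
  deltas:
    - {"travel": [-0.1,-0.2,0.5],"delta_rot": [0.06,0,0],"jaw": 2.8}
    - {"travel": [0,-0.1,0.3],"delta_rot": [0,0,0],"jaw": 2.8}
    - {"travel": [0,0,0],"delta_rot": [0,0,0],"jaw": 2.8}

```text
clock: 21.15
tcp_pos: [0.4359, -0.362, 0.1383]
eef_rot: [161.8, 0.1, 50.5]
ft_force: [0.4, -0.5, -2.2]
gripper_width: 0.0345
```

Request:
servo_tool:
  deltas:
    - {"travel": [0,-0.07,0.2],"delta_rot": [0,0,0],"jaw": 2.8}
    - {"travel": [0,0,0],"delta_rot": [0,0,0],"jaw": 2.8}

```text
clock: 21.35
tcp_pos: [0.436, -0.3621, 0.1363]
eef_rot: [161.8, 0.1, 50.5]
ft_force: [0.0, 0.2, -1.3]
gripper_width: 0.0339
```

Request:
servo_tool:
  deltas:
    - {"travel": [0,-0.07,0.2],"delta_rot": [0,0,0],"jaw": 2.8}
    - {"travel": [0,0,0],"delta_rot": [0,0,0],"jaw": 2.8}

```text
clock: 21.55
tcp_pos: [0.4363, -0.3624, 0.135]
eef_rot: [161.7, 0.1, 50.5]
ft_force: [-1.9, 2.0, 5.9]
gripper_width: 0.034
```

Request:
servo_tool:
  deltas:
    - {"travel": [0,-0.2,-0.15],"delta_rot": [0,0,0],"jaw": 2.8}
    - {"travel": [0,-0.15,-0.05],"delta_rot": [0,0,0],"jaw": 2.8}
    - {"travel": [0,0,0],"delta_rot": [0,0,0],"jaw": 2.8}

```text
clock: 21.85
tcp_pos: [0.433, -0.3596, 0.1359]
eef_rot: [161.7, 0.1, 50.5]
ft_force: [0.3, -0.5, -2.4]
gripper_width: 0.0342
```

Request:
servo_tool:
  deltas:
    - {"travel": [0,-0.15,-0.05],"delta_rot": [0,0,0],"jaw": 2.8}
    - {"travel": [0,0,0],"delta_rot": [0,0,0],"jaw": 2.8}

```text
clock: 22.05
tcp_pos: [0.4316, -0.3585, 0.1357]
eef_rot: [161.7, 0.1, 50.5]
ft_force: [-0.2, -0.3, -1.5]
gripper_width: 0.0342
```

Request:
servo_tool:
  deltas:
    - {"travel": [0,-0.15,0.0],"delta_rot": [0,0,0],"jaw": 2.8}
    - {"travel": [0,0,0],"delta_rot": [0,0,0],"jaw": 2.8}

```text
clock: 22.25
tcp_pos: [0.4305, -0.3576, 0.1352]
eef_rot: [161.7, 0.1, 50.5]
ft_force: [0.1, -0.2, -1.9]
gripper_width: 0.0344
```

Request:
servo_tool:
  deltas:
    - {"travel": [0,-0.1,0.05],"delta_rot": [0,0,0],"jaw": 2.8}
    - {"travel": [0,0,0],"delta_rot": [0,0,0],"jaw": 2.8}

```text
clock: 22.45
tcp_pos: [0.4303, -0.3575, 0.1349]
eef_rot: [161.6, 0.1, 50.5]
ft_force: [0.3, 0.6, 2.6]
gripper_width: 0.0344
```

Request:
servo_tool:
  deltas:
    - {"travel": [0,-0.15,0],"delta_rot": [0,0,0],"jaw": 2.8}
    - {"travel": [0,0,0],"delta_rot": [0,0,0],"jaw": 2.8}

```text
clock: 22.65
tcp_pos: [0.4298, -0.3572, 0.1349]
eef_rot: [161.5, 0.1, 50.5]
ft_force: [1.6, -1.0, -1.2]
gripper_width: 0.0342
```

Request:
servo_tool:
  deltas:
    - {"travel": [0,0,0],"delta_rot": [0,0,0],"jaw": 3.55}
    - {"travel": [0,0,0],"delta_rot": [0,0,0],"jaw": 3.7}
    - {"travel": [0,0,0],"delta_rot": [0,0,0],"jaw": 3.9}
    - {"travel": [0,0,0],"delta_rot": [0,0,0],"jaw": 4.4}
    - {"travel": [0,0,0],"delta_rot": [0,0,0],"jaw": 5.5}
  grip_force: 20

```text
clock: 23.15
tcp_pos: [0.4292, -0.3567, 0.1344]
eef_rot: [161.6, 0.1, 50.5]
ft_force: [-0.0, 0.1, -0.2]
gripper_width: 0.0546
```

Request:
servo_tool:
  deltas:
    - {"travel": [0,0,0],"delta_rot": [0,0,0],"jaw": 6.5}
    - {"travel": [0,0,-1],"delta_rot": [0,0,0],"jaw": 6.5}
    - {"travel": [0,0,-2],"delta_rot": [0,0,0],"jaw": 6.5}

```text
clock: 23.45
tcp_pos: [0.421, -0.3498, 0.162]
eef_rot: [161.8, 0.1, 50.5]
ft_force: [0.2, 0.6, -0.2]
gripper_width: 0.0654
```

Request:
servo_tool:
  deltas:
    - {"travel": [0,0,-3],"delta_rot": [0,0,0],"jaw": 6.5}
    - {"travel": [0,0,-3],"delta_rot": [0,0,0],"jaw": 6.5}
    - {"travel": [0,0,-3],"delta_rot": [0,0,0],"jaw": 6.5}
    - {"travel": [0,0,-3],"delta_rot": [0,0,0],"jaw": 6.5}
    - {"travel": [0,0,0],"delta_rot": [0,0,0],"jaw": 6.5}

```text
clock: 23.95
tcp_pos: [0.3898, -0.3238, 0.2849]
eef_rot: [161.7, 0.1, 50.5]
ft_force: [-0.4, 0.0, -1.1]
gripper_width: 0.0649
```

```bash
python3 - <<'E'
from h import *
from workcell import env
st=env.state();print(st["clock"],st["tcp_pos"],st["ft_force"])
s=env.snapshot("scene");w=env.snapshot("wrist")
a=cv2.resize(s["frame"][100:350,125:445,::-1],(800,625),interpolation=cv2.INTER_CUBIC)[:600]
b=cv2.resize(w["frame"][:,:,::-1],(288,180)); a[420:600,512:800]=b
cv2.imwrite("pics/final.png",a)
S0=dict(np.load("scene0.npz"));d=cv2.absdiff(S0["frame"],s["frame"]).max(2)[195:262,325:392]
def wood(f):
    h=cv2.cvtColor(f,cv2.COLOR_RGB2HSV).astype(int);m=((h[...,0]<22)&(h[...,1]>90)&(h[...,2]>60)).astype(np.uint8)[195:262,325:392];p=np.argwhere(m);return p.mean(0)+[195,325],len(p)
print("wood",wood(S0["frame"]),wood(s["frame"]))
E
```

```text
23.95 [ 0.389786   -0.32378226  0.2849032 ] [-0.41854089  0.02242129 -1.130449  ]
wood (array([229.26966292, 358.54527429]), 1513) (array([228.38481174, 358.26356094]), 1567)
```

View pics/final.png

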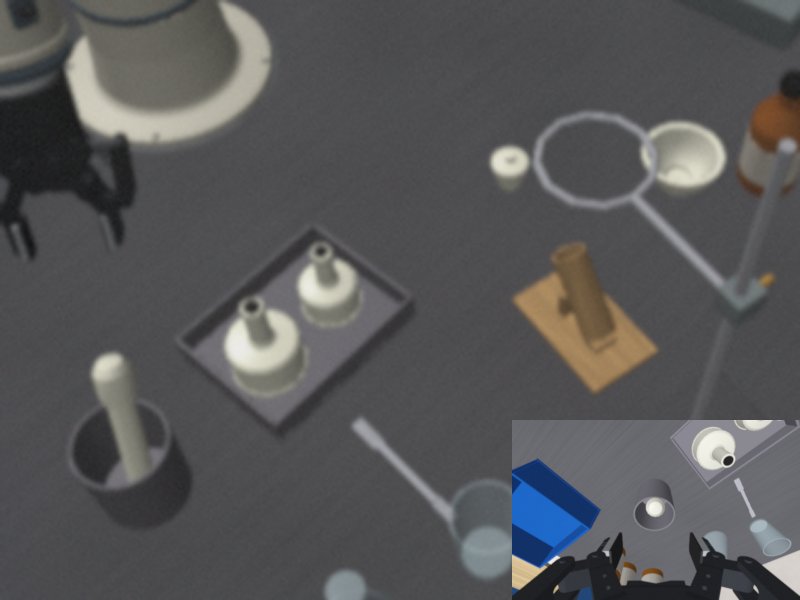

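Both funnels stand upright in the tray, the pestle leans head-up in the jar, and the stand's left corner at (331,219) is where it was (330,219.5).

```bash
python3 -c "
from workcell import env
print(env.job_done())"
```

```text
the job is handed in; nothing more can be done
None
```

I've handed the job in at about 24 s on the robot's clock. Both funnels stand rim down in the tray, the large one placed first. The pestle leans head up against the jar wall.

**Pestle:** I drew it out along its slope with less than 1 mm sideways drift and almost no force. I lowered it to the jar floor, moved it towards the rim, and then released it.

**Stand:** In the scene camera, its left plate corner is within 1 pixel of where it started. The average position of the wood pixels also moved by less than 1 pixel, and the pestle no longer hides part of the wood. So the stand did not shift noticeably.

**Other items:** The mortar, crucible, spatula and ring look undisturbed by eye in the last picture. I did not measure them. The flask, the bottle and part of the beaker were not fully in view.

**Checks that went off plan:**
- **Grasp approach:** On the first approach at 38°, joint 4 reached its limit and the tool drifted about 16 mm before touching anything. I corrected this by gripping with the tool at 32° instead.
- **Floor contact:** The highest force reading was about 6 N, when the pestle first touched the jar floor.

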